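# Refill and close the card feeder drawer

## Robot

A 6-joint arm with a two-finger parallel gripper is mounted at the origin on a cart in front of the work surface, level with it; the furniture and walls round the work are solid. World frame = base frame: x ahead of the robot, y to its left, z up, the work surface at z = 0. Lengths are in m, angles in degrees, forces in N, time in s.
With the tool pointing down it reaches from about 0.3 to 0.75 m from the base axis. Payload 8.5 kg.
Tool frame: the origin (TCP) lies between the finger pads; the fingertips stand ahead of it and the grasp point (between the pads) lies 8 mm behind it (env.tcp_to_tips is the z of the fingertips in the tool frame, in m); z points along the fingers, x is the direction in which the jaws open and shut, and the axes are right-handed (so a half turn about z gives the same grasp; the last joint's range is limited). The gripper opens to 85 mm and grips with 20 to 120 N. Pads are 22 mm wide; open, the fingers measure 114 mm over their backs; the gripper's body (76 mm by 85 mm) begins 54 mm behind the grasp point. The pads swing forward as they close: fully open they stand 13 mm farther back than shut.
Start: joints at [-86.706, 21.807, 74.336, -0, 83.858, -12.336], TCP at [0.148, -0.53, 0.206] pointing down, gripper open.
Joint ranges: [-178.18, 178.18], [-50.72, 133.34], [12.68, 142.11], [-81.47, 261.47], [9.98, 163.14], [-165.26, 165.26]. Speed limits (degrees/s): [136.94, 136.94, 180, 180, 180, 180].

## Interface

Orientations are given as a 3x3 rotation matrix whose columns are the frame's x, y, z axes.
In Python, from rig import observe, viewer, env gives the robot as it stands.
- The arm moves only by the tool jog_arm, never from a script. Its arguments are lists of equal length, an entry for each row: "dr": the turn, a rotation vector about the tool's x, y, z in rad, a list of three; "slide": the shift along the tool's x, y, z in m, a list of three; "gripper": the opening, from -1 (shut) to 1 (fully open), so that 0 is half open. In form: {"dr": [[rx, ry, rz], ...], "slide": [[dx, dy, dz], ...], "gripper": [gripper, ...]}. A call has exactly 10 rows; each row shifts and turns the commanded pose from where the row before left it, along the tool's axes as they then stand; what a row does not reach is not made up. A row lasts 1/10 s, in which the tool goes at most 50 mm and 8.59 degrees, less where a joint would pass 70% of its speed; a pose out of reach is approached as far as the arm can. A call is refused whole if a number of a shift passes 0.05 or a number of a turn 0.15, either way. A call with a gripper value outside its range is refused whole. The fingers move at their own pace and stop on an object; "force" is the grip in N (left out, the last holds). Time passes only in rows, so rows that do not move let the fingers close, or fill a call up. It gives the time, the measured TCP pose, the force and the opening at its end, in the units of the state.
- observe(): the state, without advancing time (a new reading comes with each control period).
- viewer.get_image(name): name is "scene" or "top" or "wrist"; returns a dict with "pixels" (480x640x3 uint8, blue, green, red), "camera_matrix" (3x3 intrinsics, pixels), "R" (3x3) and "t" (3): a world point X has camera coordinates R X + t. Camera axes: x right, y down, z forward; pixel columns grow to the right and rows downward; lengths in m; the calibration is good to about 2 mm. A picture is of the moment at which its call begins. There is no depth.
- env.close_job(): hands the job in, once; it reports no verdict.
The state is a dict: "time_s": time; "q": joint angles; "qvel": joint speeds; "joint_efforts": joint torques, N m; "position": TCP position; "tool_rot": TCP orientation; "ft_force": force on the tool from outside, world axes, zero at the start; "wrist_torque": the same for the moment, N m; "grip_width": finger opening in m.
Only numpy, scipy, OpenCV 4.12 (cv2) and the standard library are available. Lean on these libraries where they do the work, as an engineer would, in place of code of your own. Each camera call takes 0.05 s, during which the arm holds its last target.

## Task

Get the card feeder ready to run again: push every banded card pack that lies loose on this side of the conveyor down into the sprung magazine in its open drawer until it snaps under the two orange catches, and lay the blue cleaning roller that stands on the bench on its side in the two white saddles of the same drawer. Then push the drawer home until it clicks in flush with the housing, leaving the oil bottle, tape roll and screwdriver where they are.

Things in the scene. Friction and masses are not known exactly. Their poses are not given: they have to be found in the camera images.
- feeder_face (a point): the card feeder, a white box fixed on the bench, 166 wide, 204 deep, 123 high (grey motor cover at the back: 149). This point: middle of its upper front edge; x points into the housing, the way the drawer closes, y left, z up. The drawer opening ends 116 mm above the bench: nothing higher passes in.
- drawer (a joint): how far the drawer is drawn out towards the robot, m: 0 = home, flush with the housing; 0.168 to 0.18 at the start (stop 0.182). Slides with 1 N and damping of 10 N s/m; 13 mm before home it meets a sprung detent, whose hump takes about 10 N; past it, 4 to 5 mm before home, it pulls itself home and stays. Left short of that it stays out.
- drawer_front (a point): on the outer face of the drawer's grey front panel, in the middle, 10 mm below its upper edge, 94 mm above the bench; axes as the feeder's. The panel is 150 wide, from 14 to 104 mm above the bench. A bar handle, 79 wide, stands out 29 mm at 50 mm above the bench; above it the panel is free to push on.
- magazine (a point): middle of the card magazine in the drawer, level with the flat undersides of its two orange catches, 100 mm above the bench, 118 behind the panel's face; moves with the drawer; axes as the feeder's. Inside 70 long (y) and 37 wide (x); four corner angles, flared to a mouth 55 wide at 114 mm above the bench; gaps 42 wide in both long sides for fingers.
- catch_l (a joint): how far the left of the two alike catches, amid the end walls, is pressed outward on its spring, m (0 = rest, 57 mm between the noses; up to 0.008). Flat below, 45 degree slope above up to 113 mm above the bench. A pack set down in the mouth stays on top; pressed with 6 to 12 N until its top is 2 to 4 mm below point magazine, it snaps under both.
- follower (a joint): how far the sprung orange follower plate (30 x 62) under the stack is pressed down, m: 0 = empty, plate 4 mm below the catches' undersides; n packs held under the catches give about 12 n - 4 mm; stop at 64 mm (room for five packs). The spring pushes up with 2.7 N + 45 N/m.
- cradle (a point): centre of the roller when it lies in its two white V saddles in the drawer, axis along y; 97 mm above the bench, 48 behind the panel's face; moves with the drawer; axes as the feeder's. Saddles: 90 degree Vs, 14 wide, 49 mm to either side, 48 across the top (100 mm high), cheeks outside to 104 mm. Free below for fingers to 18 mm; panel 40 mm in front, magazine 40 behind.
- roller: the cleaning roller: a blue sleeve 24 in diameter and 86 long with a grey eight-sided collar, 12 thick and 30 across the flats, at each end; 110 long over all, about 0.14 kg. Origin at its centre, z along its axis. It stands upright on one collar, origin 55 mm above the bench; it may lie in the saddles either way round. Grip it by the blue sleeve.
- pack_a: a pack of white cards with a blue band, 68 (x) x 36 (y) x 12 (z); the solid core is 66 x 32 x 12, 38 g. Origin at the centre of its underside, z up. All the packs are alike; three to five of them are on the bench. It goes into the magazine with its length along the magazine's y axis, either way round.
- pack_b: a pack of white cards with a blue band, 68 (x) x 36 (y) x 12 (z); the solid core is 66 x 32 x 12, 38 g. Origin at the centre of its underside, z up. All the packs are alike; three to five of them are on the bench. It goes into the magazine with its length along the magazine's y axis, either way round.
- pack_c: a pack of white cards with a blue band, 68 (x) x 36 (y) x 12 (z); the solid core is 66 x 32 x 12, 38 g. Origin at the centre of its underside, z up. All the packs are alike; three to five of them are on the bench. It goes into the magazine with its length along the magazine's y axis, either way round.
- pack_d: a pack of white cards with a blue band, 68 (x) x 36 (y) x 12 (z); the solid core is 66 x 32 x 12, 38 g. Origin at the centre of its underside, z up. All the packs are alike; three to five of them are on the bench. It goes into the magazine with its length along the magazine's y axis, either way round.
- pack_e: a pack of white cards with a blue band, 68 (x) x 36 (y) x 12 (z); the solid core is 66 x 32 x 12, 38 g. Origin at the centre of its underside, z up. All the packs are alike; three to five of them are on the bench. It goes into the magazine with its length along the magazine's y axis, either way round.
- panel_corner (a point): the nearest lower corner of the fixed operator panel (screen on a blue post), an obstacle that hangs over the bench behind the packs: from this corner, 225 mm above the bench, it reaches 210 mm on in x, from 85 mm to the right to 170 mm to the left in y, and 220 mm up. Keep wrist and gripper clear of it.
- oil_bottle: bystander: a cream oil bottle with a red spout, 43 in diameter, 128 high, upright; origin under its centre
- blue_tape: bystander: a pale blue roll of tape lying flat, 88 in diameter, 20 high; origin under its centre
- red_screwdriver: bystander: a red screwdriver lying on the bench, 206 long (y), 28 thick; origin under its centre
Things that resemble listed ones, but are neither listed nor needed, are in the scene too. Leave any black, purple or turquoise look-alike of the pack_a alone.

How it is judged (in metres and radians):
On the way, in this order (a step that is already met when the one before it is completed fails the run):
1. every card pack is held below the catches in the magazine and the roller lies in its saddles, in either order (x of pack_a in the frame of magazine between -0.006 and 0.006 m and y of pack_a in the frame of magazine between -0.006 and 0.006 m and ((angle between pack_a's own z axis and vertical below 0.12 rad and z of pack_a in the frame of magazine below -0.01 m) or (angle between pack_a's own z axis and vertical above 3.02 rad and z of pack_a in the frame of magazine below 0.002 m)) and x of pack_b in the frame of magazine between -0.006 and 0.006 m and y of pack_b in the frame of magazine between -0.006 and 0.006 m and ((angle between pack_b's own z axis and vertical below 0.12 rad and z of pack_b in the frame of magazine below -0.01 m) or (angle between pack_b's own z axis and vertical above 3.02 rad and z of pack_b in the frame of magazine below 0.002 m)) and x of pack_c in the frame of magazine between -0.006 and 0.006 m and y of pack_c in the frame of magazine between -0.006 and 0.006 m and ((angle between pack_c's own z axis and vertical below 0.12 rad and z of pack_c in the frame of magazine below -0.01 m) or (angle between pack_c's own z axis and vertical above 3.02 rad and z of pack_c in the frame of magazine below 0.002 m)) and x of pack_d in the frame of magazine between -0.006 and 0.006 m and y of pack_d in the frame of magazine between -0.006 and 0.006 m and ((angle between pack_d's own z axis and vertical below 0.12 rad and z of pack_d in the frame of magazine below -0.01 m) or (angle between pack_d's own z axis and vertical above 3.02 rad and z of pack_d in the frame of magazine below 0.002 m)) and x of pack_e in the frame of magazine between -0.006 and 0.006 m and y of pack_e in the frame of magazine between -0.006 and 0.006 m and ((angle between pack_e's own z axis and vertical below 0.12 rad and z of pack_e in the frame of magazine below -0.01 m) or (angle between pack_e's own z axis and vertical above 3.02 rad and z of pack_e in the frame of magazine below 0.002 m)) and x of roller in the frame of cradle between -0.004 and 0.004 m and y of roller in the frame of cradle between -0.006 and 0.006 m and z of roller in the frame of cradle between -0.004 and 0.004 m and angle between the z axis of roller and the y axis of cradle, either way round below 0.08 rad), for 0.2 s.
2. the drawer is pushed home and has clicked in (value of joint drawer below 0.0025 m), for 0.2 s.
At the end, for the whole second after the job is handed in: Every pack lies flat in the magazine, wholly below both catches (top at most 2 mm above their underside, centre within 6 mm); the roller rests in both saddles (within 4 mm across and in height, 6 mm along, 0.08 rad); the drawer is clicked in (joint below 2.5 mm) (all of step 1 and value of joint drawer below 0.0025 m and linear speed of roller below 0.02 m/s); the robot touches nothing.
It fails at once if the oil bottle is moved more than 3 cm (distance of oil_bottle from where it was at the start of the episode above 0.03 m).
It fails at once if the roll of tape is moved more than 3 cm (distance of blue_tape from where it was at the start of the episode above 0.03 m).
It fails at once if the screwdriver is moved more than 3 cm (distance of red_screwdriver from where it was at the start of the episode above 0.03 m).
Of pack_a, pack_b, pack_c, pack_d, pack_e only 3 to 5 are there at a start; the rules pass over those that are not, and their reading is None.
At some moment in a run one of pack_a, pack_b, pack_c, pack_d, pack_e may be knocked a few centimetres aside while the robot is not near it.
Once in a run the grip may slacken for a moment while it holds something.
It also fails if it takes over 210 s, if anything falls off the work surface, if the arm or the gripper's body presses on something with over 40 N, if the wrist force passes 120 N, or if a joint passes its speed limit or range.

## Working session

There is one attempt and no reset: what is moved stays moved. The work goes in short steps, Python scripts to look and compute and a tool call to move; the robot and the scene stay as the last step left them, time stands still between calls to the robot, and variables do not carry over. Pictures are saved under pics/ and viewed, and the job is handed in when it is done.

Besides the shell and the picture viewer there is one more tool, called after "Call:" as name(argument=value, ...), one argument or row to a line, values as JSON. jog_arm: Moves the arm, as the interface text tells. Its arguments: {"type":"object","properties":{"dr":{"type":"array","items":{"type":"array","items":{"type":"number"}}},"slide":{"type":"array","items":{"type":"array","items":{"type":"number"}}},"gripper":{"type":"array","items":{"type":"number"}},"force":{"type":"number"}},"required":["dr","slide","gripper"]}

```bash
ls; mkdir -p pics; python3 - <<'E'
from rig import observe, viewer, env
import cv2,numpy as np
print(observe()); print(env.tcp_to_tips)
for n in ["scene","top","wrist"]:
    d=viewer.get_image(n); cv2.imwrite(f"pics/{n}0.png",d["pixels"]); print(n,d["camera_matrix"],d["R"],d["t"])
E
```

```text
pics
{'time_s': 0.0, 'q': array([-8.67042082e+01,  2.18424266e+01,  7.43831485e+01,  1.49811212e-05,
        8.38584484e+01, -1.23336043e+01]), 'qvel': array([ 0.02666984, -0.02570084, -0.01882268, -0.03120974, -0.01471063,
       -0.01777434]), 'joint_efforts': array([ 1.55615751e-03, -4.48456621e+01, -2.31274062e+01, -3.94695076e-05,
        4.79227980e-03, -6.76515057e-06]), 'position': array([ 0.14817699, -0.52933487,  0.20570779]), 'tool_rot': array([[ 2.69413858e-01, -9.63024489e-01, -8.40498072e-05],
       [-9.63023427e-01, -2.69413689e-01,  1.46407608e-03],
       [-1.43258528e-03, -3.13500451e-04, -9.99998925e-01]]), 'ft_force': array([0.46474933, 0.20694366, 0.58506858]), 'wrist_torque': array([0.03512281, 0.05665469, 0.0361529 ]), 'grip_width': 0.08537183815378561}
0.011
scene [[613.77477678   0.         321.66039851]
 [  0.         613.77477678 238.24726395]
 [  0.           0.           1.        ]] [[ 0.86362488 -0.50373338 -0.02011847]
 [-0.31232811 -0.5032919  -0.80569747]
 [ 0.39573125  0.70210394 -0.5919855 ]] [-0.47784639  0.27575778  1.74230531]
top [[580.26005923   0.         310.16349177]
 [  0.         580.26005923 241.69946088]
 [  0.           0.           1.        ]] [[-0.01140521 -0.99992823  0.00366821]
 [-0.98525582  0.01061143 -0.17075822]
 [ 0.17070704 -0.00556166 -0.98530613]] [-0.02840629  0.56958241  1.52794704]
wrist [[355.06370393   0.         318.14610276]
 [  0.         355.06370393 237.13044377]
 [  0.           0.           1.        ]] [[ 2.69013641e-01 -9.63136355e-01  1.48963409e-04]
 [-9.29323302e-01 -2.59528688e-01  2.62684337e-01]
 [-2.52962174e-01 -7.08041050e-02 -9.64881815e-01]] [-0.54900453 -0.03479687  0.37682508]
```

```bash
cat > h.py <<'E'
from rig import observe, viewer, env
import cv2,numpy as np
np.set_printoptions(precision=4,suppress=True)
def ray(d,u,v,z):
    K,R,t=map(np.array,(d["camera_matrix"],d["R"],d["t"]))
    c=-R.T@t; r=R.T@np.linalg.inv(K)@np.array([u,v,1.])
    return c+r*(z-c[2])/r[2]
def proj(d,X):
    K,R,t=map(np.array,(d["camera_matrix"],d["R"],d["t"]))
    p=K@(R@np.array(X)+t); return p[:2]/p[2]
def tri(d1,p1,d2,p2):
    A=[];b=[]
    for d,p in((d1,p1),(d2,p2)):
        K,R,t=map(np.array,(d["camera_matrix"],d["R"],d["t"]))
        c=-R.T@t; r=R.T@np.linalg.inv(K)@np.array([*p,1.]); r/=np.linalg.norm(r)
        P=np.eye(3)-np.outer(r,r); A.append(P); b.append(P@c)
    return np.linalg.lstsq(np.vstack(A),np.hstack(b),rcond=None)[0]
def crop(im,x0,y0,x1,y1,s,name):
    cv2.imwrite(f"pics/{name}.png",cv2.resize(im[y0:y1,x0:x1],None,fx=s,fy=s,interpolation=cv2.INTER_CUBIC))
E
python3 - <<'E'
from h import *
T=viewer.get_image("top"); S=viewer.get_image("scene")
crop(T["pixels"],100,140,260,320,3.3,"t1"); crop(T["pixels"],250,180,500,340,3.2,"t2"); crop(S["pixels"],240,160,440,340,3.3,"s1")
for n,p,z in [("p1",(306,230),.012),("p2",(304,260),.012),("p3",(360,295),.012),("roller top",(427,263),.11),("bottle",(445,215),.1)]:
    print(n,ray(T,*p,z))
E
```

```text
p1 [ 0.6089 -0.0237  0.012 ]
p2 [ 0.5244 -0.0173  0.012 ]
p3 [ 0.426  -0.1698  0.012 ]
roller top [ 0.4993 -0.3371  0.11  ]
bottle [ 0.6284 -0.3928  0.1   ]
```

```bash
python3 - <<'E'
from h import *
T=viewer.get_image("top"); W=viewer.get_image("wrist");s=observe()
f=lambda u,v:(250+u/3.2,180+v/3.2)
g=lambda u,v:(100+u/3.3,140+v/3.3)
for n,c in dict(p1=[(175,115),(210,122),(192,198),(152,192)],p2=[(150,220),(190,217),(198,294),(160,298)],p3=[(335,327),(378,330),(368,408),(328,405)]).items():
    P=np.array([ray(T,*f(*q),.012)[:2] for q in c]); 
    d=(P[0]+P[1]-P[2]-P[3])/2
    print(n,P.mean(0),"len",np.hypot(*d),"wid",np.hypot(*(P[0]-P[1])),"yaw",np.degrees(np.arctan2(d[1],d[0])))
a=ray(T,*g(208,362),.123);b=ray(T,*g(378,240),.123);d=a-b
print("housing front edge",a,b,np.hypot(*d[:2]),"yaw of x",np.degrees(np.arctan2(d[1],d[0]))-90)
a=ray(T,*g(268,405),.105);b=ray(T,*g(402,310),.105);d=a-b
print("mag",(a+b)/2,np.hypot(*d[:2]),np.degrees(np.arctan2(d[1],d[0]))-90)
a=ray(T,*g(348,525),.104);b=ray(T,*g(508,420),.104);d=a-b
print("panel",(a+b)/2,np.hypot(*d[:2]),np.degrees(np.arctan2(d[1],d[0]))-90)
print("panel corner",ray(T,380,193,.225), "roller",ray(T,*f(568,265),.11),ray(T,*f(542,285),0.01),"bottle",ray(T,*f(617,125),.0))
R,t=np.array(W["R"]),np.array(W["t"]); Rt=s["tool_rot"]
print("cam in tool",Rt.T@(-R.T@t-s["position"]),Rt.T@R.T)
E
```

```text
p1 [ 0.6119 -0.0264] len 0.07033648011222146 wid 0.03128948205780693 yaw -15.336685680521088
p2 [ 0.5235 -0.0187] len 0.06808985108566928 wid 0.03480650987930318 yaw 6.004588732145384
p3 [ 0.4265 -0.17  ] len 0.06723442710236222 wid 0.03701293200203537 yaw -7.710850134087918
housing front edge [0.5396 0.3455 0.123 ] [0.6358 0.2143 0.123 ] 0.16270498836348227 yaw of x 36.27124560338615
mag [0.5452 0.2494 0.105 ] 0.1286302911272416 35.702336546300316
panel [0.4532 0.1748 0.104 ] 0.14855770664548731 33.12893806806446
panel corner [ 0.6578 -0.206   0.225 ] roller [ 0.4998 -0.3384  0.11  ] [ 0.496  -0.3361  0.01  ] bottle [ 0.6386 -0.4105  0.    ]
cam in tool [-0.001  -0.0652 -0.1669] [[ 1.     -0.0008  0.0011]
 [ 0.0004  0.9648  0.2629]
 [-0.0012 -0.2629  0.9648]]
```

Call:
jog_arm(
  dr=[
    [0,0,-0.14],
    [0,0,-0.14],
    [0,0,-0.14],
    [0,0,-0.14],
    [0,0,-0.14],
    [0,0,-0.14],
    [0,0,-0.14],
    [0,0,-0.14],
    [0,0,-0.14],
    [0,0,-0.14],
  ],
  slide=[
    [0,0,-0.01],
    [0,0,-0.01],
    [0,0,-0.01],
    [0,0,-0.01],
    [0,0,-0.01],
    [0,0,-0.01],
    [0,0,-0.01],
    [0,0,-0.01],
    [0,0,-0.01],
    [0,0,-0.01],
  ],
  gripper=[1,1,1,1,1,1,1,1,1,1],
  force=60,
)

```text
time_s: 1.35
position: [0.1482, -0.5296, 0.3067]
tool_rot: [[0.994, 0.108, -0.0], [0.108, -0.994, 0.0], [0.0, -0.0, -1.0]]
ft_force: [0.6, 0.0, 0.0]
grip_width: 0.0855
```

Call:
jog_arm(
  dr=[
    [0,0,-0.132],
    [0,0,-0.132],
    [0,0,-0.132],
    [0,0,-0.132],
    [0,0,-0.132],
    [0,0,-0.132],
    [0,0,-0.132],
    [0,0,-0.132],
    [0,0,-0.132],
    [0,0,-0.132],
  ],
  slide=[
    [0,0,0],
    [0,0,0],
    [0,0,0],
    [0,0,0],
    [0,0,0],
    [0,0,0],
    [0,0,0],
    [0,0,0],
    [0,0,0],
    [0,0,0],
  ],
  gripper=[1,1,1,1,1,1,1,1,1,1],
)

```text
time_s: 2.35
position: [0.1618, -0.5285, 0.3061]
tool_rot: [[0.171, 0.985, -0.007], [0.985, -0.171, -0.001], [-0.002, -0.007, -1.0]]
ft_force: [1.0, 0.1, -0.1]
grip_width: 0.0856
```

Call:
jog_arm(
  dr=[
    [0,0,0],
    [0,0,0],
    [0,0,0],
    [0,0,0],
    [0,0,0],
    [0,0,0],
    [0,0,0],
    [0,0,0],
    [0,0,0],
    [0,0,0],
  ],
  slide=[
    [0.0395,0.0227,0],
    [0.0395,0.0227,0],
    [0.0395,0.0227,0],
    [0.0395,0.0227,0],
    [0.0395,0.0227,0],
    [0.0395,0.0227,0],
    [0.0395,0.0227,0],
    [0.0395,0.0227,0],
    [0.0395,0.0227,0],
    [0.0395,0.0227,0],
  ],
  gripper=[1,1,1,1,1,1,1,1,1,1],
)

```text
time_s: 3.35
position: [0.4546, -0.176, 0.3042]
tool_rot: [[0.17, 0.985, -0.006], [0.985, -0.17, -0.001], [-0.002, -0.006, -1.0]]
ft_force: [0.2, -0.5, -0.6]
grip_width: 0.0857
```

```bash
python3 - <<'E'
from h import *
s=observe();print(s["time_s"],s["q"],s["position"],s["tool_rot"])
W=viewer.get_image("wrist");cv2.imwrite("pics/w1.png",W["pixels"])
E
```

```text
3.35 [ -34.9719   12.4119   71.9324   -0.2441   95.915  -115.1877] [ 0.4546 -0.176   0.3042] [[ 0.1704  0.9854 -0.0061]
 [ 0.9854 -0.1704 -0.0009]
 [-0.0019 -0.0059 -1.    ]]
```

```bash
cat >> h.py <<'E'
def packs(d,z=.012,th=None,dbg=None,L=(.06,.076),Wd=(.028,.042)):
    im=d["pixels"]; hsv=cv2.cvtColor(im,cv2.COLOR_BGR2HSV)
    blue=cv2.inRange(hsv,(105,120,40),(125,255,255))
    g=cv2.cvtColor(im,cv2.COLOR_BGR2GRAY)
    out=[]
    n,lab,st,ce=cv2.connectedComponentsWithStats(blue)
    for i in range(1,n):
        if st[i,4]<15 or st[i,4]>3000: continue
        u,v=ce[i]
        X=ray(d,u,v,z); pr=np.linalg.norm(proj(d,X)-proj(d,X+[.05,0,0]))/.05*.06
        m=int(pr); x0,y0=max(0,int(u)-m),max(0,int(v)-m)
        sub=g[y0:int(v)+m,x0:int(u)+m]; sb=blue[y0:int(v)+m,x0:int(u)+m]
        best=None
        for t in ([th] if th else range(170,252,4)):
            mk=((sub>t)|(cv2.dilate(sb,np.ones((3,3)))>0)).astype(np.uint8)
            mk=cv2.morphologyEx(mk,cv2.MORPH_OPEN,np.ones((3,3)))
            cs,_=cv2.findContours(mk,cv2.RETR_EXTERNAL,cv2.CHAIN_APPROX_NONE)
            for c in cs:
                if cv2.pointPolygonTest(c,(float(u-x0),float(v-y0)),False)<0: continue
                W=np.array([ray(d,p[0][0]+x0,p[0][1]+y0,z)[:2] for p in c],np.float32)
                (cc,wh,an)=cv2.minAreaRect(W*1000)
                l,w=max(wh)/1000,min(wh)/1000
                fill=cv2.contourArea(W*1000)/(wh[0]*wh[1]+1e-9)
                if L[0]<l<L[1] and Wd[0]<w<Wd[1] and fill>.85:
                    if wh[0]<wh[1]: an+=90
                    an=(an+90)%180-90
                    e=abs(l-.068)+abs(w-.036)
                    if best is None or e<best[0]: best=(e,np.array(cc)/1000,an,l,w,fill,t)
        b=X[:2]
        out.append((b,best)); print("band",np.round(ce[i]),b,"rect",best)
    return out
E
python3 - <<'E'
from h import *
W=viewer.get_image("wrist"); packs(W)
E
```

```text
band [317. 168.] [ 0.4218 -0.1673] rect None
band [441. 222.] [ 0.5197 -0.0164] rect None
band [195. 250.] [ 0.5024 -0.3476] rect None
band [441. 284.] [ 0.6073 -0.0232] rect None
```

Call:
jog_arm(
  dr=[
    [-0.006,0.002,0],
    [0,0,-0.036],
    [0,0,0],
    [0,0,0],
    [0,0,0],
    [0,0,0],
    [0,0,0],
    [0,0,0],
    [0,0,0],
    [0,0,0],
  ],
  slide=[
    [0,-0.0034,0.018],
    [0,-0.0034,0.018],
    [0,-0.0034,0.018],
    [0,-0.0034,0.018],
    [0,-0.0034,0.018],
    [0,-0.0034,0.018],
    [0,-0.0034,0.018],
    [0,-0.0034,0.018],
    [0,-0.0034,0.018],
    [0,-0.0034,0.018],
  ],
  gripper=[1,1,1,1,1,1,1,1,1,1],
)

```text
time_s: 4.45
position: [0.4195, -0.1733, 0.1235]
tool_rot: [[0.135, 0.991, -0.0], [0.991, -0.135, -0.0], [-0.0, -0.0, -1.0]]
ft_force: [-0.4, 0.3, -0.0]
grip_width: 0.0856
```

```bash
python3 - <<'E'
from h import *
s=observe();print(s["time_s"],s["q"],s["position"],s["tool_rot"])
W=viewer.get_image("wrist");cv2.imwrite("pics/w2.png",W["pixels"]); packs(W)
g=cv2.cvtColor(W["pixels"],cv2.COLOR_BGR2GRAY)
print(g[230,200:440:6])
E
```

```text
4.45 [ -37.4544   17.317    96.6939   -0.0017   65.9901 -119.6784] [ 0.4195 -0.1733  0.1235] [[ 0.1353  0.9908 -0.    ]
 [ 0.9908 -0.1353 -0.    ]
 [-0.     -0.     -1.    ]]
band [441.  24.] [ 0.2865 -0.0686] rect None
band [299.  35.] [ 0.2795 -0.1678] rect None
band [441.  42.] [ 0.2978 -0.0693] rect None
band [306.  67.] [ 0.3007 -0.166 ] rect None
band [326. 229.] [ 0.4214 -0.1673] rect None
band [514. 315.] [ 0.5195 -0.0162] rect None
band [136. 333.] [ 0.4926 -0.345 ] rect None
[ 57  56  63  59  58  58  57  57  58  97 127 138 142 141 140 140 131  60
  59  59  56  58  53  54  53 141 145 146 145 144 145 146 147 146 148 147
 146  62  58  42]
```

```bash
sed -i 's/range(170,252,4)/range(140,230,3)/' h.py; python3 - <<'E'
from h import *
W=viewer.get_image("wrist"); packs(W)
g=cv2.cvtColor(W["pixels"],cv2.COLOR_BGR2GRAY)
print(g[215,296:360:2],g[260,296:360:2],g[185:280:2,325])
crop(W["pixels"],270,160,570,350,2.6,"w2c")
E
```

```text
band [439.  10.] [ 0.2755 -0.0687] rect None
band [440.  36.] [ 0.292  -0.0688] rect None
band [325. 232.] [ 0.4216 -0.1669] rect None
band [514. 319.] [ 0.5195 -0.0162] rect None
band [135. 335.] [ 0.4906 -0.3429] rect None
[133  77  63  62 115 151 149 149 149 149 149 149 150 149 150 149 149 149
 149 149 150 150 151 151 150 153 145 147 146 146 146 146] [ 96  61  61  64 114 148 149 149 148 148 148 148 148 148 148 148 148 148
 148 149 148 148 148 149 150 146 144 144 145 146 145 144] [146 146 145 143 118  99 147 149 149 149 149 149 149 150 150 149 150 149
 149 149 148 137  73  56  58  67 130 148 149 149 148 148 148 148 148 148
 148 148 148 148 148 148 148 147 148 151 145 143]
```

```bash
python3 - <<'E'
from h import *
W=viewer.get_image("wrist"); im=W["pixels"].astype(int)
print(im[215,320:360:4].tolist()); print(im[180:196:2,325].tolist()); print(im[268:284:2,325].tolist())
sat=(im[:,:,0]-im[:,:,2]); cv2.imwrite("pics/sat.png",np.clip(cv2.resize(sat[160:350,270:570].astype(np.float32),None,fx=2.6,fy=2.6)*8+40,0,255).astype(np.uint8))
E
```

```text
[[157, 150, 147], [156, 149, 146], [156, 150, 146], [156, 150, 146], [156, 150, 145], [156, 150, 146], [156, 150, 147], [153, 146, 143], [154, 147, 143], [154, 147, 143]]
[[156, 147, 144], [155, 147, 143], [154, 147, 144], [154, 146, 143], [152, 145, 142], [150, 142, 140], [113, 108, 105], [101, 97, 94]]
[[155, 148, 146], [154, 148, 145], [153, 148, 145], [150, 144, 142], [150, 142, 139], [150, 143, 140], [149, 142, 139], [149, 141, 138]]
```

```bash
python3 - <<'E'
from h import *
W=viewer.get_image("wrist");s=observe()
for q in [(90,90),(204,91),(90,299),(197,299),(87,185),(205,188)]:
    X=ray(W,270+q[0]/2.6,160+q[1]/2.6,.012); print(X,s["tool_rot"].T@(X-s["position"]))
f=lambda u,v:(270+u/2.6,160+v/2.6)
print(ray(W,*f(146,194),.012))
E
```

```text
[ 0.3914 -0.1799  0.012 ] [-0.0104 -0.0275  0.1126]
[ 0.3964 -0.1457  0.012 ] [ 0.0242 -0.0271  0.1126]
[ 0.4584 -0.1898  0.012 ] [-0.0111  0.0402  0.1126]
[ 0.463  -0.1556  0.012 ] [0.0234 0.0402 0.1126]
[ 0.4207 -0.1852  0.012 ] [-0.0116  0.0023  0.1126]
[ 0.4267 -0.1488  0.012 ] [0.0252 0.0032 0.1126]
[ 0.4261 -0.1673  0.012 ]
```

Call:
jog_arm(
  dr=[
    [0,0,0.012],
    [0,0,0],
    [0,0,0],
    [0,0,0],
    [0,0,0],
    [0,0,0],
    [0,0,0],
    [0,0,0],
    [0,0,0],
    [0,0,0],
  ],
  slide=[
    [0.003,0.003,0.013],
    [0.0038,0.0034,0.013],
    [0,0,0.013],
    [0,0,0.013],
    [0,0,0.013],
    [0,0,0.013],
    [0,0,0.013],
    [0,0,0.013],
    [0,0,0.0075],
    [0,0,0],
  ],
  gripper=[0.45,0.45,0.45,0.45,0.45,0.45,0.45,0.45,0.45,0.45],
)

```text
time_s: 5.65
position: [0.4274, -0.1673, 0.0126]
tool_rot: [[0.147, 0.989, -0.0], [0.989, -0.147, 0.0], [0.0, -0.0, -1.0]]
ft_force: [0.5, 0.2, -0.1]
grip_width: 0.0618
```

Call:
jog_arm(
  dr=[
    [0,0,0],
    [0,0,0],
    [0,0,0],
    [0,0,0],
    [0,0,0],
    [0,0,0],
    [0,0,0],
    [0,0,0],
    [0,0,0],
    [0,0,0],
  ],
  slide=[
    [0,0,0],
    [0,0,0],
    [0,0,0],
    [0,0,0],
    [0,0,0],
    [0,0,0],
    [0,0,0],
    [0,0,0],
    [0,0,0],
    [0,0,0],
  ],
  gripper=[-0.5,-0.5,-0.5,-0.5,-0.5,-0.5,-0.5,-0.5,-0.5,-0.5],
  force=60,
)

```text
time_s: 6.65
position: [0.4272, -0.167, 0.0126]
tool_rot: [[0.147, 0.989, -0.0], [0.989, -0.147, 0.0], [0.0, -0.0, -1.0]]
ft_force: [0.1, -0.0, -0.4]
grip_width: 0.0213
```

```bash
python3 - <<'E'
from h import *
W=viewer.get_image("wrist");cv2.imwrite("pics/w3.png",W["pixels"]);print(observe()["ft_force"])
E
```

```text
[-0.3847  0.2009  0.0043]
```

```bash
python3 - <<'E'
from h import *
W=viewer.get_image("wrist");crop(W["pixels"],220,190,420,410,2.7,"w3c")
S=viewer.get_image("scene");s=observe();p=proj(S,s["position"]);print(p);x,y=map(int,p)
crop(S["pixels"],x-70,y-110,x+70,y+40,4,"s3")
E
```

```text
[313.0657 312.5295]
```

Call:
jog_arm(
  dr=[
    [0,0,0],
    [0,0,0],
    [0,0,0],
    [0,0,0],
    [0,0,0],
    [0,0,0],
    [0,0,0],
    [0,0,0],
    [0,0,0],
    [0,0,0],
  ],
  slide=[
    [0,0,0],
    [0,0,0],
    [0,0,0],
    [0,0,0],
    [0,0,0],
    [0,0,0.003],
    [0,0,0.003],
    [0,0,0.003],
    [0,0,0.003],
    [0,0,0],
  ],
  gripper=[0.3,0.3,0.3,0.3,0.3,0.3,0.3,0.3,0.3,0.3],
)

```text
time_s: 7.8
position: [0.427, -0.1669, 0.0002]
tool_rot: [[0.147, 0.989, -0.001], [0.989, -0.147, 0.001], [0.001, -0.001, -1.0]]
ft_force: [0.1, -0.0, 0.4]
grip_width: 0.0556
```

```bash
python3 - <<'E'
from h import *
W=viewer.get_image("wrist");crop(W["pixels"],170,180,470,410,2.6,"w4c")
S=viewer.get_image("scene");s=observe();p=proj(S,s["position"]);print(p,s["position"],s["ft_force"],s["q"]);x,y=map(int,p)
crop(S["pixels"],x-70,y-80,x+70,y+40,5,"s4")
E
```

```text
[313.1779 315.5722] [ 0.4272 -0.167   0.0005] [ 0.054  -0.3296 -0.3617] [ -36.2052   29.0412  104.6016    0.0117   46.3857 -117.7791]
```

Call:
jog_arm(
  dr=[
    [0,0,0],
    [0,0,0],
    [0,0,0],
    [0,0,0],
    [0,0,0],
    [0,0,0],
    [0,0,0],
    [0,0,0],
    [0,0,0],
    [0,0,0],
  ],
  slide=[
    [0,0,0.001],
    [0,0,0.001],
    [0,0,0.001],
    [0,0,0.001],
    [0,0,0.001],
    [0,0,0.001],
    [0,0,0.001],
    [0,0,0.001],
    [0,0,0],
    [0,0,0],
  ],
  gripper=[0.1,0.1,0.1,0.1,0.1,0.1,0.1,0.1,0.1,0.1],
)

```text
time_s: 8.9
position: [0.4272, -0.167, -0.0074]
tool_rot: [[0.147, 0.989, -0.0], [0.989, -0.147, 0.0], [0.0, -0.0, -1.0]]
ft_force: [-0.3, 0.3, -0.9]
grip_width: 0.0471
```

```bash
python3 - <<'E'
from h import *
W=viewer.get_image("wrist");crop(W["pixels"],170,180,470,410,2.6,"w5c")
S=viewer.get_image("scene");s=observe();p=proj(S,s["position"]);print(p,s["position"],s["ft_force"],s["q"]);x,y=map(int,p)
crop(S["pixels"],x-50,y-60,x+50,y+30,7,"s5")
E
```

```text
[313.2639 317.54  ] [ 0.4272 -0.1671 -0.0074] [-0.0968  0.6447 -0.0687] [ -36.2043   29.8966  105.0073    0.0118   45.112  -117.7788]
```

Call:
jog_arm(
  dr=[
    [0,0,0],
    [0,0,0],
    [0,0,0],
    [0,0,0],
    [0,0,0],
    [0,0,0],
    [0,0,0],
    [0,0,0],
    [0,0,0],
    [0,0,0],
  ],
  slide=[
    [0,0,0.0015],
    [0,0,0.0015],
    [0,0,0.0015],
    [0,0,0.0015],
    [0,0,0.0015],
    [0,0,0.0015],
    [0,0,0.001],
    [0,0,0.001],
    [0,0,0],
    [0,0,0],
  ],
  gripper=[0.1,0.1,0.1,0.1,0.1,0.1,0.1,0.1,0.1,0.1],
)

```text
time_s: 10.0
position: [0.4272, -0.1671, -0.0184]
tool_rot: [[0.147, 0.989, -0.0], [0.989, -0.147, 0.0], [0.0, -0.0, -1.0]]
ft_force: [-0.1, -0.2, 0.3]
grip_width: 0.047
```

```bash
python3 - <<'E'
from h import *
W=viewer.get_image("wrist");crop(W["pixels"],170,180,470,410,2.6,"w6c")
S=viewer.get_image("scene");s=observe();p=proj(S,s["position"]);print(p,s["position"],s["ft_force"],s["q"]);x,y=map(int,p)
crop(S["pixels"],x-50,y-60,x+50,y+30,7,"s6")
E
```

```text
[313.3812 320.2591] [ 0.4272 -0.1671 -0.0183] [-0.0218  0.0486  0.0518] [ -36.2036   31.1114  105.5322    0.0123   43.3644 -117.7788]
```

Call:
jog_arm(
  dr=[
    [0,0,0],
    [0,0,0],
    [0,0,0],
    [0,0,0],
    [0,0,0],
    [0,0,0],
    [0,0,0],
    [0,0,0],
    [0,0,0],
    [0,0,0],
  ],
  slide=[
    [0,0,0.001],
    [0,0,0.001],
    [0,0,0.001],
    [0,0,0.001],
    [0,0,0],
    [0,0,0],
    [0,0,0],
    [0,0,0],
    [0,0,0],
    [0,0,0],
  ],
  gripper=[0.1,0.1,0.1,0.1,0.1,-0.6,-0.6,-0.6,-0.6,-0.6],
)

```text
time_s: 11.1
position: [0.4273, -0.1671, -0.0221]
tool_rot: [[0.147, 0.989, 0.0], [0.989, -0.147, 0.0], [0.0, 0.0, -1.0]]
ft_force: [-0.8, 0.5, 5.6]
grip_width: 0.0312
```

```bash
python3 - <<'E'
from h import *
W=viewer.get_image("wrist");crop(W["pixels"],170,180,470,410,2.6,"w7c")
s=observe();print(s["position"],s["ft_force"],s["grip_width"])
E
```

```text
[ 0.4273 -0.1671 -0.0221] [-0.9643  1.0467  5.5908] 0.030647809189518736
```

```bash
python3 - <<'E'
from h import *
W=viewer.get_image("wrist");s=observe()
for q in [(275,125),(498,125),(285,513),(490,513),(285,290),(285,328)]:
    X=ray(W,170+q[0]/2.6,180+q[1]/2.6,.012); print(X,s["tool_rot"].T@(X-s["position"]))
E
```

```text
[ 0.3898 -0.1779  0.012 ] [-0.0162 -0.0354 -0.0341]
[ 0.3947 -0.1452  0.012 ] [ 0.0169 -0.0354 -0.0341]
[ 0.4559 -0.1882  0.012 ] [-0.0167  0.0314 -0.0341]
[ 0.4609 -0.1542  0.012 ] [ 0.0176  0.0314 -0.0341]
[ 0.4161 -0.1811  0.012 ] [-0.0155 -0.009  -0.0341]
[ 0.4225 -0.1822  0.012 ] [-0.0157 -0.0025 -0.0341]
```

Call:
jog_arm(
  dr=[
    [0,0,0],
    [0,0,0],
    [0,0,0],
    [0,0,0],
    [0,0,0],
    [0,0,0],
    [0,0,0],
    [0,0,0],
    [0,0,0],
    [0,0,0],
  ],
  slide=[
    [0,0,-0.01],
    [0,0,-0.03],
    [0,0,-0.03],
    [0,0,-0.03],
    [0,0,-0.03],
    [0,0,-0.03],
    [0,0,-0.03],
    [0,0,-0.02],
    [0,0,0],
    [0,0,0],
  ],
  gripper=[-0.6,-0.6,-0.6,-0.6,-0.6,-0.6,-0.6,-0.6,-0.6,-0.6],
  force=80,
)

```text
time_s: 12.2
position: [0.4269, -0.1668, 0.1874]
tool_rot: [[0.147, 0.989, -0.0], [0.989, -0.147, 0.0], [0.0, -0.0, -1.0]]
ft_force: [0.1, 0.3, -0.1]
grip_width: 0.0305
```

```bash
python3 - <<'E'
from h import *
W=viewer.get_image("wrist");crop(W["pixels"],170,180,470,410,2.6,"w8c")
s=observe();print(s["position"],s["ft_force"],s["grip_width"])
T=viewer.get_image("top")
crop(T["pixels"],140,200,270,320,4.5,"t8")
E
```

```text
[ 0.4267 -0.1667  0.1868] [-0.8125 -0.895  -1.3043] 0.030615867427387335
```

Call:
jog_arm(
  dr=[
    [0,0,0.0794],
    [0,0,0.0794],
    [0,0,0.0794],
    [0,0,0.0794],
    [0,0,0.0794],
    [0,0,0.0794],
    [0,0,0.0794],
    [0,0,0.0794],
    [0,0,0.0794],
    [0,0,0.0794],
  ],
  slide=[
    [0,0,-0.006],
    [0,0,-0.006],
    [0,0,-0.006],
    [0,0,-0.006],
    [0,0,-0.006],
    [0,0,-0.006],
    [0,0,-0.006],
    [0,0,-0.006],
    [0,0,-0.006],
    [0,0,-0.006],
  ],
  gripper=[-0.6,-0.6,-0.6,-0.6,-0.6,-0.6,-0.6,-0.6,-0.6,-0.6],
)

```text
time_s: 13.3
position: [0.4269, -0.1669, 0.2467]
tool_rot: [[0.81, 0.586, -0.002], [0.586, -0.81, 0.002], [-0.001, -0.003, -1.0]]
ft_force: [0.0, -0.5, 0.2]
grip_width: 0.0304
```

Call:
jog_arm(
  dr=[
    [0,0,0],
    [0,0,0],
    [0,0,0],
    [0,0,0],
    [0,0,0],
    [0,0,0],
    [0,0,0],
    [0,0,0],
    [0,0,0],
    [0,0,0],
  ],
  slide=[
    [0.034,-0.0183,0],
    [0.034,-0.0183,0],
    [0.034,-0.0183,0],
    [0.034,-0.0183,0],
    [0.034,-0.0183,0],
    [0.034,-0.0183,0],
    [0.034,-0.0183,0],
    [0.034,-0.0183,0],
    [0.034,-0.0183,0],
    [0.034,-0.0183,0],
  ],
  gripper=[-0.6,-0.6,-0.6,-0.6,-0.6,-0.6,-0.6,-0.6,-0.6,-0.6],
)

```text
time_s: 14.3
position: [0.5945, 0.1826, 0.2461]
tool_rot: [[0.808, 0.589, -0.003], [0.589, -0.808, -0.0], [-0.002, -0.002, -1.0]]
ft_force: [-0.2, -0.7, -0.3]
grip_width: 0.0303
```

```bash
python3 - <<'E'
from h import *
W=viewer.get_image("wrist");cv2.imwrite("pics/w9.png",W["pixels"])
s=observe();print(s["position"],s["ft_force"],s["grip_width"],s["q"],s["tool_rot"])
E
```

```text
[0.5956 0.187  0.2452] [-3.8282  2.1146 -3.7604] 0.030095264001593888 [  6.5201  28.4443  56.9764   0.1405  94.7316 -29.7413] [[ 0.8062  0.5916 -0.0029]
 [ 0.5916 -0.8062  0.0021]
 [-0.0011 -0.0034 -1.    ]]
```

```bash
python3 - <<'E'
from h import *
for i in range(4): W=viewer.get_image("wrist")
s=observe();print(s["position"],s["tool_rot"][:,0])
crop(W["pixels"],150,0,410,230,2.6,"w10c")
hsv=cv2.cvtColor(W["pixels"],cv2.COLOR_BGR2HSV)
m=cv2.inRange(hsv,(5,150,100),(20,255,255)); n,lab,st,ce=cv2.connectedComponentsWithStats(m)
for i in range(1,n):
    if st[i,4]>20: print(st[i],ce[i])
np.save("pics/Wd.npy",np.array([W],dtype=object),allow_pickle=True)
E
```

```text
[0.5939 0.1806 0.2465] [ 0.8083  0.5888 -0.0021]
[310  33  19   5  87] [318.7011  34.908 ]
[ 302   62   36  109 3238] [319.9444 117.2863]
[312 192  18   4  56] [320.5357 193.8571]
```

```bash
python3 - <<'E'
from h import *
W=np.load("pics/Wd.npy",allow_pickle=True)[0]; s=observe()
f=lambda q:(150+q[0]/2.6,q[1]/2.6)
def L(n,q,z):
    P=[ray(W,*f(a),z) for a in q]; print(n,[p[:2] for p in P],"mean",np.mean(P,0)[:2],"tool",(s["tool_rot"].T@(np.mean(P,0)-s["position"])))
    for a,b in zip(P,P[1:]): d=a-b; print("   ",np.hypot(*d[:2]),np.degrees(np.arctan2(d[1],d[0])))
L("plate",[(396,209),(489,208),(489,406),(399,406)],.096)
L("catch blocks",[(441,90),(445,505)],.105)
L("roof edge",[(630,3),(608,571)],.123)
L("panel outer",[(52,55),(104,540)],.104)
L("panel inner",[(72,55),(122,540)],.104)
L("angles outer TL TR BR BL",[(345,183),(541,183),(538,420),(350,420)],.114)
# cradle saddles tops
L("saddle",[(218,155),(240,460)],.1)
E
```

```text
plate [array([0.5142, 0.266 ]), array([0.5379, 0.2837]), array([0.5748, 0.2346]), array([0.5505, 0.2168])] mean [0.5444 0.2503] tool [ 0.0013 -0.0853  0.1506]
    0.029549382168316356 -143.33816192080917
    0.06137993243766983 126.96283201831896
    0.030165626755888093 36.123766163094174
catch blocks [array([0.5071, 0.2999]), array([0.5818, 0.2001])] mean [0.5444 0.25  ] tool [ 0.0012 -0.0851  0.1416]
    0.12467202058209341 126.79484269655126
roof edge [array([0.5392, 0.3442]), array([0.635 , 0.2159])] mean [0.5871 0.2801] tool [ 0.0533 -0.0843  0.1235]
    0.16010955481035943 126.7360214213925
panel outer [array([0.4077, 0.2395]), array([0.4954, 0.1221])] mean [0.4516 0.1808] tool [-0.1147 -0.0838  0.1429]
    0.14649850289561978 126.73754600042189
panel inner [array([0.4126, 0.243 ]), array([0.5003, 0.1257])] mean [0.4564 0.1843] tool [-0.1086 -0.0838  0.1429]
    0.14649206591025118 126.79838873869598
angles outer TL TR BR BL [array([0.5   , 0.2612]), array([0.5472, 0.2956]), array([0.5888, 0.2404]), array([0.5406, 0.2052])] mean [0.5441 0.2506] tool [ 0.0012 -0.0857  0.1326]
    0.058346848334481415 -143.911917539386
    0.06910563829158432 127.02246849541869
    0.059668036169080736 36.12615463051988
saddle [array([0.4612, 0.2458]), array([0.5176, 0.1711])] mean [0.4894 0.2085] tool [-0.0678 -0.0839  0.1468]
    0.09354937544931233 127.06913891272407
```

Call:
jog_arm(
  dr=[
    [0,0,-0.0125],
    [0,0,0],
    [0,0,0],
    [0,0,0],
    [0,0,0],
    [0,0,0],
    [0,0,0],
    [0,0,0],
    [0,0,0],
    [0,0,0],
  ],
  slide=[
    [0,0,0],
    [0.0004,-0.0166,0.01],
    [0.0004,-0.0166,0.02],
    [0.0004,-0.0166,0.02],
    [0.0004,-0.0166,0.02],
    [0.0004,-0.0169,0.02],
    [0,0,0.02],
    [0,0,0.02],
    [0,0,0.012],
    [0,0,0],
  ],
  gripper=[-0.6,-0.6,-0.6,-0.6,-0.6,-0.6,-0.6,-0.6,-0.6,-0.6],
)

```text
time_s: 15.55
position: [0.5454, 0.2481, 0.1046]
tool_rot: [[0.801, 0.598, -0.003], [0.598, -0.801, -0.0], [-0.002, -0.001, -1.0]]
ft_force: [0.7, 0.0, -0.8]
grip_width: 0.0305
```

```bash
python3 - <<'E'
from h import *
for i in range(3): W=viewer.get_image("wrist")
cv2.imwrite("pics/w11.png",W["pixels"])
s=observe();print(s["position"],s["ft_force"],s["grip_width"],s["q"],s["tool_rot"])
S=viewer.get_image("scene");crop(S["pixels"],230,150,350,260,5,"s11")
E
```

```text
[0.5466 0.2487 0.1068] [-0.3848 -0.5433 -0.775 ] 0.030460137065625788 [ 13.1741  31.5794  74.909    0.0187  73.4107 -23.5958] [[ 0.8011  0.5985  0.0016]
 [ 0.5985 -0.8011  0.0007]
 [ 0.0017  0.0004 -1.    ]]
```

Call:
jog_arm(
  dr=[
    [0,0,0],
    [0,0,0],
    [0,0,0],
    [0,0,0],
    [0,0,0],
    [0,0,0],
    [0,0,0],
    [0,0,0],
    [0,0,0],
    [0,0,0],
  ],
  slide=[
    [0,0,0],
    [0,0,0],
    [0,0,0.003],
    [0,0,0.003],
    [0,0,0.003],
    [0,0,0.003],
    [0,0,0.003],
    [0,0,0.003],
    [0,0,0.003],
    [0,0,0],
  ],
  gripper=[-0.6,-0.6,-0.6,-0.6,-0.6,-0.6,-0.6,-0.6,-0.6,-0.6],
)

```text
time_s: 16.75
position: [0.5457, 0.2491, 0.0843]
tool_rot: [[0.801, 0.599, -0.001], [0.599, -0.801, 0.0], [-0.0, -0.001, -1.0]]
ft_force: [-0.5, 1.3, 0.3]
grip_width: 0.0301
```

Call:
jog_arm(
  dr=[
    [0,0,0],
    [0,0,0],
    [0,0,0],
    [0,0,0],
    [0,0,0],
    [0,0,0],
    [0,0,0],
    [0,0,0],
    [0,0,0],
    [0,0,0],
  ],
  slide=[
    [0,0,0.002],
    [0,0,0.002],
    [0,0,0.002],
    [0,0,0.002],
    [0,0,0.002],
    [0,0,0],
    [0,0,0],
    [0,0,0],
    [0,0,0],
    [0,0,0],
  ],
  gripper=[-0.6,-0.6,-0.6,-0.6,-0.6,-0.6,-0.6,-0.6,-0.6,-0.6],
)

```text
time_s: 17.75
position: [0.5459, 0.2489, 0.0747]
tool_rot: [[0.801, 0.599, -0.0], [0.599, -0.801, 0.0], [-0.0, -0.0, -1.0]]
ft_force: [-0.3, -0.0, -1.5]
grip_width: 0.0308
```

```bash
python3 - <<'E'
from h import *
W=viewer.get_image("wrist")
crop(W["pixels"],180,130,460,400,2.2,"w12")
s=observe();print(s["position"],s["ft_force"],s["wrist_torque"],s["grip_width"])
E
```

```text
[0.5459 0.2489 0.0747] [-0.7698 -0.3033 -0.5507] [-0.0137  0.0679 -0.0044] 0.03023352577964626
```

Call:
jog_arm(
  dr=[
    [0,0,0],
    [0,0,0],
    [0,0,0],
    [0,0,0],
    [0,0,0],
    [0,0,0],
    [0,0,0],
    [0,0,0],
    [0,0,0],
    [0,0,0],
  ],
  slide=[
    [0,0,0.001],
    [0,0,0.001],
    [0,0,0.001],
    [0,0,0.001],
    [0,0,0.001],
    [0,0,0],
    [0,0,0],
    [0,0,0],
    [0,0,0],
    [0,0,0],
  ],
  gripper=[-0.6,-0.6,-0.6,-0.6,-0.6,-0.6,-0.6,-0.6,-0.6,-0.6],
)

```text
time_s: 18.8
position: [0.546, 0.249, 0.0697]
tool_rot: [[0.801, 0.599, -0.0], [0.599, -0.801, 0.0], [0.0, -0.0, -1.0]]
ft_force: [1.7, 0.0, 1.0]
grip_width: 0.0304
```

```bash
python3 - <<'E'
from h import *
W=viewer.get_image("wrist")
crop(W["pixels"],180,130,460,400,2.2,"w13")
s=observe();print(s["position"],s["ft_force"],s["wrist_torque"],s["grip_width"])
S=viewer.get_image("scene");crop(S["pixels"],255,175,325,235,9,"s13")
E
```

```text
[0.546  0.2489 0.0697] [0.7664 1.3196 2.0743] [ 0.0651 -0.1483  0.0169] 0.0302643496122231
```

Call:
jog_arm(
  dr=[
    [0,0,0],
    [0,0,0],
    [0,0,0],
    [0,0,0],
    [0,0,0],
    [0,0,0],
    [0,0,0],
    [0,0,0],
    [0,0,0],
    [0,0,0],
  ],
  slide=[
    [0,0,0.001],
    [0,0,0.001],
    [0,0,0.001],
    [0,0,0.001],
    [0,0,0.001],
    [0,0,0.001],
    [0,0,0.001],
    [0,0,0.001],
    [0,0,0],
    [0,0,0],
  ],
  gripper=[-0.6,-0.6,-0.6,-0.6,-0.6,-0.6,-0.6,-0.6,-0.6,-0.6],
)

```text
time_s: 19.9
position: [0.5459, 0.2489, 0.0617]
tool_rot: [[0.801, 0.599, -0.0], [0.599, -0.801, 0.0], [-0.0, -0.0, -1.0]]
ft_force: [1.3, 0.0, 2.1]
grip_width: 0.0308
```

```bash
python3 - <<'E'
from h import *
W=viewer.get_image("wrist")
crop(W["pixels"],180,130,460,400,2.2,"w14")
s=observe();print(s["position"],s["ft_force"],s["wrist_torque"],s["grip_width"])
E
```

```text
[0.5459 0.2489 0.0617] [-0.5168  0.2045  2.7196] [-0.0843 -0.0609  0.0363] 0.03032094880989867
```

Call:
jog_arm(
  dr=[
    [0,0,0],
    [0,0,0],
    [0,0,0],
    [0,0,0],
    [0,0,0],
    [0,0,0],
    [0,0,0],
    [0,0,0],
    [0,0,0],
    [0,0,0],
  ],
  slide=[
    [0,0,0],
    [0,0,0],
    [0,0,0],
    [0,0,0],
    [0,0,-0.005],
    [0,0,-0.02],
    [0,0,-0.04],
    [0,0,-0.04],
    [0,0,-0.04],
    [0,0,-0.04],
  ],
  gripper=[0.05,0.05,0.05,0.05,0.05,0.05,0.05,0.05,0.05,0.05],
)

```text
time_s: 20.95
position: [0.5456, 0.2488, 0.2489]
tool_rot: [[0.801, 0.599, 0.0], [0.599, -0.801, 0.0], [0.0, -0.0, -1.0]]
ft_force: [-0.4, 0.4, -0.2]
grip_width: 0.0447
```

```bash
python3 - <<'E'
from h import *
W=viewer.get_image("wrist");W=viewer.get_image("wrist")
cv2.imwrite("pics/w15.png",W["pixels"])
s=observe();print(s["position"],s["ft_force"],s["wrist_torque"],s["grip_width"])
T=viewer.get_image("top"); packs(T)
E
```

```text
[0.5476 0.2494 0.253 ] [-0.1798  0.2111 -0.1642] [ 0.0445 -0.0406  0.0118] 0.04467066975930552
band [419. 267.] [ 0.5002 -0.3335] rect None
```

Call:
jog_arm(
  dr=[
    [0,0,-0.0998],
    [0,0,-0.0998],
    [0,0,-0.0998],
    [0,0,-0.0998],
    [0,0,-0.0998],
    [0,0,-0.0998],
    [0,0,-0.0998],
    [0,0,-0.0998],
    [0,0,-0.0998],
    [0,0,-0.0998],
  ],
  slide=[
    [0,0,0],
    [0,0,0],
    [0,0,0],
    [0,0,0],
    [0,0,0],
    [0,0,0],
    [0,0,0],
    [0,0,0],
    [0,0,0],
    [0,0,0],
  ],
  gripper=[0.2,0.2,0.2,0.2,0.2,0.2,0.2,0.2,0.2,0.2],
)

```text
time_s: 22.1
position: [0.5455, 0.2488, 0.2454]
tool_rot: [[-0.073, 0.997, -0.003], [0.997, 0.073, -0.0], [-0.0, -0.003, -1.0]]
ft_force: [0.2, 0.0, 0.9]
grip_width: 0.0514
```

Call:
jog_arm(
  dr=[
    [0,0,0],
    [0,0,0],
    [0,0,0],
    [0,0,0],
    [0,0,0],
    [0,0,0],
    [0,0,0],
    [0,0,0],
    [0,0,0],
    [0,0,0],
  ],
  slide=[
    [-0.0328,-0.0055,0],
    [-0.0328,-0.0055,0.01],
    [-0.0328,-0.0055,0.02],
    [-0.0328,-0.0055,0.02],
    [-0.0328,-0.0055,0.02],
    [-0.0328,-0.0055,0.02],
    [-0.0328,-0.0055,0.02],
    [-0.0328,-0.0055,0.02],
    [0,0,0.02],
    [0,0,0],
  ],
  gripper=[0.2,0.2,0.2,0.2,0.2,0.2,0.2,0.2,0.2,0.2],
)

```text
time_s: 23.1
position: [0.5182, -0.0161, 0.0938]
tool_rot: [[-0.067, 0.998, -0.007], [0.998, 0.067, 0.002], [0.003, -0.007, -1.0]]
ft_force: [-0.7, 0.6, 0.3]
grip_width: 0.0513
```

```bash
python3 - <<'E'
from h import *
for i in range(4): W=viewer.get_image("wrist")
crop(W["pixels"],150,130,490,385,2.3,"w16")
s=observe();print(s["position"],s["tool_rot"],s["q"])
E
```

```text
[ 0.5206 -0.0153  0.0974] [[-0.0703  0.9975  0.001 ]
 [ 0.9975  0.0703 -0.    ]
 [-0.0001  0.001  -1.    ]] [ -14.7323   25.1435   88.7731    0.0162   66.0267 -108.7687]
```

```bash
cat >> h.py <<'E'
def corners(W,s,q,off,sc,z=.012,P=None):
    P=np.array([ray(W,off[0]+a/sc,off[1]+b/sc,z) for a,b in q]); Q=(P-s["position"])@s["tool_rot"]
    d=(Q[2]+Q[3]-Q[0]-Q[1])/2; w=(Q[1]+Q[2]-Q[0]-Q[3])/2
    print("tool centre",Q.mean(0),"len",np.hypot(*d[:2]),"wid",np.hypot(*w[:2]),"dr_z by len",np.arctan2(-d[0],d[1]),"by wid",np.arctan2(w[1],w[0]),"world",P.mean(0))
E
python3 - <<'E'
from h import *
W=viewer.get_image("wrist");s=observe();print(s["position"])
corners(W,s,[(329,155),(437,150),(447,348),(344,353)],(150,130),2.3)
corners(W,s,[(335,396),(427,418),(370,585),(280,550)],(150,130),2.3)
E
```

```text
[ 0.5207 -0.0153  0.0975]
tool centre [0.0012 0.0037 0.0855] len 0.06622785557436871 wid 0.03392042035923316 dr_z by len -0.06101113111236397 by wid -0.04925476909564541 world [ 0.5244 -0.0139  0.012 ]
tool centre [-0.0117  0.0889  0.0856] len 0.06640872675549925 wid 0.03358487746877628 dr_z by len 0.309473630138396 by wid 0.3457933265406828 world [ 0.6103 -0.0208  0.012 ]
```

Call:
jog_arm(
  dr=[
    [0,0,-0.052],
    [0,0,0],
    [0,0,0],
    [0,0,0],
    [0,0,0],
    [0,0,0],
    [0,0,0],
    [0,0,0],
    [0,0,0],
    [0,0,0],
  ],
  slide=[
    [0.0012,0.0037,0.01],
    [0,0,0.018],
    [0,0,0.018],
    [0,0,0.018],
    [0,0,0.018],
    [0,0,0.018],
    [0,0,0.01],
    [0,0,0.0055],
    [0,0,0.002],
    [0,0,0],
  ],
  gripper=[0.15,0.15,0.15,0.15,0.15,0.15,0.15,0.15,0.15,0.15],
)

```text
time_s: 24.35
position: [0.5242, -0.0144, -0.0204]
tool_rot: [[-0.121, 0.993, 0.001], [0.993, 0.121, 0.0], [-0.0, 0.001, -1.0]]
ft_force: [-0.5, 0.5, -0.4]
grip_width: 0.049
```

Call:
jog_arm(
  dr=[
    [0,0,0],
    [0,0,0],
    [0,0,0],
    [0,0,0],
    [0,0,0],
    [0,0,0],
    [0,0,0],
    [0,0,0],
    [0,0,0],
    [0,0,0],
  ],
  slide=[
    [0,0,0],
    [0,0,0],
    [0,0,0.001],
    [0,0,0],
    [0,0,0],
    [0,0,0],
    [0,0,0],
    [0,0,0],
    [0,0,0],
    [0,0,0],
  ],
  gripper=[0.15,0.15,0.15,-0.6,-0.6,-0.6,-0.6,-0.6,-0.6,-0.6],
)

```text
time_s: 25.35
position: [0.5239, -0.0144, -0.0213]
tool_rot: [[-0.121, 0.993, 0.0], [0.993, 0.121, 0.0], [0.0, 0.0, -1.0]]
ft_force: [-1.6, 1.1, 6.1]
grip_width: 0.0304
```

```bash
python3 - <<'E'
from h import *
W=viewer.get_image("wrist");crop(W["pixels"],170,180,470,410,2.6,"w17")
s=observe();print(s["position"],s["tool_rot"][:,0],s["ft_force"],s["grip_width"])
E
```

```text
[ 0.5239 -0.0144 -0.0213] [-0.121   0.9926  0.0001] [-1.8629  0.526   5.866 ] 0.03063872062517842
```

Call:
jog_arm(
  dr=[
    [0,0,0],
    [0,0,0.1168],
    [0,0,0.1168],
    [0,0,0.1168],
    [0,0,0.1168],
    [0,0,0.1168],
    [0,0,0.1168],
    [0,0,0.1168],
    [0,0,0.1168],
    [0,0,0.1168],
  ],
  slide=[
    [0,0,-0.015],
    [0,0,-0.028],
    [0,0,-0.028],
    [0,0,-0.028],
    [0,0,-0.028],
    [0,0,-0.028],
    [0,0,-0.028],
    [0,0,-0.028],
    [0,0,-0.028],
    [0,0,-0.028],
  ],
  gripper=[-0.6,-0.6,-0.6,-0.6,-0.6,-0.6,-0.6,-0.6,-0.6,-0.6],
)

```text
time_s: 26.4
position: [0.5235, -0.0144, 0.2463]
tool_rot: [[0.804, 0.594, -0.0], [0.594, -0.804, 0.0], [-0.0, -0.001, -1.0]]
ft_force: [0.7, 0.9, -0.4]
grip_width: 0.0304
```

Call:
jog_arm(
  dr=[
    [0,0,0],
    [0,0,0],
    [0,0,0],
    [0,0,0],
    [0,0,0],
    [0,0,0],
    [0,0,0],
    [0,0,0],
    [0,0,0],
    [0,0,0],
  ],
  slide=[
    [0.02,-0.013,0],
    [0.025,-0.0165,0],
    [0.025,-0.0165,0],
    [0.025,-0.0165,0],
    [0.025,-0.0165,0],
    [0.025,-0.0165,0],
    [0.018,-0.013,0],
    [0.01,-0.006,0],
    [0,0,0],
    [0,0,0],
  ],
  gripper=[-0.6,-0.6,-0.6,-0.6,-0.6,-0.6,-0.6,-0.6,-0.6,-0.6],
)

```text
time_s: 27.4
position: [0.5939, 0.18, 0.2451]
tool_rot: [[0.802, 0.598, -0.001], [0.598, -0.802, -0.0], [-0.001, -0.0, -1.0]]
ft_force: [0.6, -0.1, 0.7]
grip_width: 0.0306
```

```bash
python3 - <<'E'
from h import *
for i in range(4): W=viewer.get_image("wrist")
s=observe();print(s["position"],s["tool_rot"],s["grip_width"])
crop(W["pixels"],150,0,480,290,2.05,"w18")
E
```

```text
[0.594  0.1799 0.2455] [[ 0.8022  0.597   0.0001]
 [ 0.597  -0.8022  0.0002]
 [ 0.0002 -0.0001 -1.    ]] 0.030446035117140058
```

```bash
python3 - <<'E'
from h import *
W=viewer.get_image("wrist");s=observe()
corners(W,s,[(308,153),(395,153),(393,328),(310,328)],(150,0),2.05,.1)
corners(W,s,[(332,66),(373,66),(371,396),(333,396)],(150,0),2.05,.105)
corners(W,s,[(41,36),(62,36),(98,420),(79,420)],(150,0),2.05,.104)
for q in[(258,473),(433,473),(345,473)]:
    X=ray(W,150+q[0]/2.05,q[1]/2.05,s["position"][2]+.0333);print((X-s["position"])@s["tool_rot"])
E
```

```text
tool centre [ 0.0017 -0.0848  0.1454] len 0.06773097960806718 wid 0.034637738012518314 dr_z by len -0.0018847980007071362 by wid 0.0005909555661982585 world [0.5447 0.2491 0.1   ]
tool centre [ 0.0019 -0.0856  0.1404] len 0.12514658666014247 wid 0.015800726114043543 dr_z by len -0.0005556948597460324 by wid 0.0005909858352440838 world [0.5445 0.2499 0.105 ]
tool centre [-0.1111 -0.0856  0.1414] len 0.14596830947246967 wid 0.008018543806457912 dr_z by len -0.0015589929702853652 by wid 0.0005909567879867474 world [0.4538 0.1824 0.104 ]
[-0.0175 -0.0337 -0.0333]
[ 0.0156 -0.0337 -0.0333]
[-0.001  -0.0337 -0.0333]
```

Call:
jog_arm(
  dr=[
    [0,0,0],
    [0,0,0],
    [0,0,0],
    [0,0,0],
    [0,0,0],
    [0,0,0],
    [0,0,0],
    [0,0,0],
    [0,0,0],
    [0,0,0],
  ],
  slide=[
    [0.0004,-0.017,0],
    [0.0004,-0.017,0.01],
    [0.0004,-0.017,0.02],
    [0.0004,-0.017,0.02],
    [0.0004,-0.0168,0.02],
    [0,0,0.02],
    [0,0,0.02],
    [0,0,0.02],
    [0,0,0.0105],
    [0,0,0],
  ],
  gripper=[-0.6,-0.6,-0.6,-0.6,-0.6,-0.6,-0.6,-0.6,-0.6,-0.6],
)

```text
time_s: 28.65
position: [0.544, 0.2502, 0.1037]
tool_rot: [[0.801, 0.598, -0.003], [0.598, -0.801, -0.0], [-0.002, -0.001, -1.0]]
ft_force: [0.3, 0.3, -0.6]
grip_width: 0.0303
```

Call:
jog_arm(
  dr=[
    [0,0,0],
    [0,0,0],
    [0,0,0],
    [0,0,0],
    [0,0,0],
    [0,0,0],
    [0,0,0],
    [0,0,0],
    [0,0,0],
    [0,0,0],
  ],
  slide=[
    [0,0,0],
    [0,0,0],
    [0,0,0.003],
    [0,0,0.003],
    [0,0,0.003],
    [0,0,0.003],
    [0,0,0.003],
    [0,0,0.003],
    [0,0,0.003],
    [0,0,0],
  ],
  gripper=[-0.6,-0.6,-0.6,-0.6,-0.6,-0.6,-0.6,-0.6,-0.6,-0.6],
)

```text
time_s: 29.65
position: [0.545, 0.25, 0.0835]
tool_rot: [[0.802, 0.598, -0.0], [0.598, -0.802, 0.0], [0.0, -0.0, -1.0]]
ft_force: [0.3, 0.8, -0.3]
grip_width: 0.0304
```

```bash
python3 - <<'E'
from h import *
W=viewer.get_image("wrist")
crop(W["pixels"],180,130,460,400,2.2,"w19")
s=observe();print(s["position"],s["ft_force"],s["wrist_torque"],s["grip_width"])
E
```

```text
[0.5449 0.25   0.0837] [-1.1519  0.5506  0.5688] [ 0.1997  0.0455 -0.0121] 0.030348320666236193
```

Call:
jog_arm(
  dr=[
    [0,0,0],
    [0,0,0],
    [0,0,0],
    [0,0,0],
    [0,0,0],
    [0,0,0],
    [0,0,0],
    [0,0,0],
    [0,0,0],
    [0,0,0],
  ],
  slide=[
    [0,0.0007,0],
    [0,0,0.0015],
    [0,0,0.0015],
    [0,0,0.0015],
    [0,0,0.0015],
    [0,0,0.0015],
    [0,0,0.0015],
    [0,0,0.0015],
    [0,0,0.0015],
    [0,0,0],
  ],
  gripper=[-0.6,-0.6,-0.6,-0.6,-0.6,-0.6,-0.6,-0.6,-0.6,-0.6],
)

```text
time_s: 30.7
position: [0.5453, 0.2495, 0.0715]
tool_rot: [[0.802, 0.598, -0.0], [0.598, -0.802, 0.0], [-0.0, -0.001, -1.0]]
ft_force: [0.5, 0.6, 2.9]
grip_width: 0.0303
```

Call:
jog_arm(
  dr=[
    [0,0,0],
    [0,0,0],
    [0,0,0],
    [0,0,0],
    [0,0,0],
    [0,0,0],
    [0,0,0],
    [0,0,0],
    [0,0,0],
    [0,0,0],
  ],
  slide=[
    [0,0,0.0015],
    [0,0,0.0015],
    [0,0,0.0015],
    [0,0,0.0015],
    [0,0,0.0015],
    [0,0,0.0015],
    [0,0,0.001],
    [0,0,0],
    [0,0,0],
    [0,0,0],
  ],
  gripper=[-0.6,-0.6,-0.6,-0.6,-0.6,-0.6,-0.6,-0.6,-0.6,-0.6],
)

```text
time_s: 31.7
position: [0.5453, 0.2494, 0.0617]
tool_rot: [[0.802, 0.598, -0.0], [0.598, -0.802, 0.0], [-0.0, -0.0, -1.0]]
ft_force: [-0.4, 1.4, 0.9]
grip_width: 0.0303
```

```bash
python3 - <<'E'
from h import *
W=viewer.get_image("wrist")
crop(W["pixels"],180,130,460,400,2.2,"w20")
s=observe();print(s["position"],s["ft_force"],s["wrist_torque"],s["grip_width"])
E
```

```text
[0.5453 0.2494 0.0617] [0.565  1.8364 1.8071] [0.3878 0.1696 0.0408] 0.030641585584465572
```

Call:
jog_arm(
  dr=[
    [0,0,0],
    [0,0,0],
    [0,0,0],
    [0,0,0],
    [0,0,0],
    [0,0,0],
    [0,0,0],
    [0,0,0],
    [0,0,0],
    [0,0,0],
  ],
  slide=[
    [0,0,0],
    [0,0,0],
    [0,0,0],
    [0,0,0],
    [0,0,-0.005],
    [0,0,-0.02],
    [0,0,-0.04],
    [0,0,-0.04],
    [0,0,-0.04],
    [0,0,-0.04],
  ],
  gripper=[0.05,0.05,0.05,0.05,0.05,0.05,0.05,0.05,0.05,0.05],
)

```text
time_s: 32.75
position: [0.5451, 0.2492, 0.2489]
tool_rot: [[0.802, 0.598, 0.0], [0.598, -0.802, 0.0], [0.0, -0.0, -1.0]]
ft_force: [0.7, 0.1, -0.4]
grip_width: 0.0446
```

Call:
jog_arm(
  dr=[
    [0,0,-0.067],
    [0,0,-0.067],
    [0,0,-0.067],
    [0,0,-0.067],
    [0,0,-0.067],
    [0,0,-0.067],
    [0,0,-0.067],
    [0,0,-0.067],
    [0,0,-0.067],
    [0,0,-0.067],
  ],
  slide=[
    [0,0,0],
    [0,0,0],
    [0,0,0],
    [0,0,0],
    [0,0,0],
    [0,0,0],
    [0,0,0],
    [0,0,0],
    [0,0,0],
    [0,0,0],
  ],
  gripper=[0.2,0.2,0.2,0.2,0.2,0.2,0.2,0.2,0.2,0.2],
)

```text
time_s: 33.75
position: [0.5453, 0.2493, 0.2471]
tool_rot: [[0.254, 0.967, 0.0], [0.967, -0.254, 0.0], [0.0, 0.0, -1.0]]
ft_force: [-0.3, 1.0, 0.3]
grip_width: 0.0514
```

```bash
python3 - <<'E'
from h import *
W=viewer.get_image("wrist");W=viewer.get_image("wrist")
cv2.imwrite("pics/w21.png",W["pixels"])
s=observe();print(s["position"],s["tool_rot"])
T=viewer.get_image("top"); crop(T["pixels"],270,180,390,310,4.5,"t21")
E
```

```text
[0.5453 0.2493 0.2471] [[ 0.2564  0.9666  0.0001]
 [ 0.9666 -0.2564  0.0002]
 [ 0.0003  0.0001 -1.    ]]
```

Call:
jog_arm(
  dr=[
    [0,0,0],
    [0,0,0],
    [0,0,0],
    [0,0,0],
    [0,0,0],
    [0,0,0],
    [0,0,0],
    [0,0,0],
    [0,0,0],
    [0,0,0],
  ],
  slide=[
    [-0.0306,0.0164,0],
    [-0.0306,0.0164,0.01],
    [-0.0306,0.0164,0.02],
    [-0.0306,0.0164,0.02],
    [-0.0306,0.0164,0.02],
    [-0.0306,0.0164,0.02],
    [-0.0306,0.0164,0.02],
    [-0.0306,0.0164,0.02],
    [0,0,0.02],
    [0,0,0],
  ],
  gripper=[0.2,0.2,0.2,0.2,0.2,0.2,0.2,0.2,0.2,0.2],
)

```text
time_s: 34.9
position: [0.608, -0.0215, 0.0942]
tool_rot: [[0.26, 0.966, -0.005], [0.966, -0.26, 0.001], [0.0, -0.005, -1.0]]
ft_force: [-0.3, 0.9, 0.2]
grip_width: 0.051
```

```bash
python3 - <<'E'
from h import *
for i in range(4): W=viewer.get_image("wrist")
cv2.imwrite("pics/w22f.png",W["pixels"])
crop(W["pixels"],150,130,490,385,2.3,"w22")
s=observe();print(s["position"],s["tool_rot"],s["q"])
E
```

```text
[ 0.6098 -0.0203  0.0981] [[ 0.2565  0.9665  0.0021]
 [ 0.9666 -0.2565 -0.0002]
 [ 0.0004  0.002  -1.    ]] [-13.0145  32.9582  73.8747   0.0182  73.0495 -88.1586]
```

```bash
python3 - <<'E'
from h import *
W=viewer.get_image("wrist");s=observe();print(s["position"])
corners(W,s,[(330,149),(439,149),(438,346),(334,346)],(150,130),2.3)
E
```

```text
[ 0.6098 -0.0202  0.0981]
tool centre [-0.0007  0.0026  0.0861] len 0.0657989122814542 wid 0.03424883761702499 dr_z by len -0.0062419239187342206 by wid 0.00040412985007290446 world [ 0.6123 -0.0216  0.012 ]
```

Call:
jog_arm(
  dr=[
    [0,0,0],
    [0,0,0],
    [0,0,0],
    [0,0,0],
    [0,0,0],
    [0,0,0],
    [0,0,0],
    [0,0,0],
    [0,0,0],
    [0,0,0],
  ],
  slide=[
    [-0.0007,0.0025,0.01],
    [0,0,0.018],
    [0,0,0.018],
    [0,0,0.018],
    [0,0,0.018],
    [0,0,0.018],
    [0,0,0.01],
    [0,0,0.0065],
    [0,0,0.002],
    [0,0,0],
  ],
  gripper=[0.15,0.15,0.15,0.15,0.15,0.15,0.15,0.15,0.15,0.15],
)

```text
time_s: 36.15
position: [0.6118, -0.0222, -0.0216]
tool_rot: [[0.257, 0.966, 0.0], [0.966, -0.257, 0.0], [0.0, 0.0, -1.0]]
ft_force: [0.0, -0.2, -0.2]
grip_width: 0.0494
```

Call:
jog_arm(
  dr=[
    [0,0,0],
    [0,0,0],
    [0,0,0],
    [0,0,0],
    [0,0,0],
    [0,0,0],
    [0,0,0],
    [0,0,0],
    [0,0,0],
    [0,0,0],
  ],
  slide=[
    [0,0,0],
    [0,0,0],
    [0,0,0.001],
    [0,0,0],
    [0,0,0],
    [0,0,0],
    [0,0,0],
    [0,0,0],
    [0,0,0],
    [0,0,0],
  ],
  gripper=[0.15,0.15,0.15,-0.6,-0.6,-0.6,-0.6,-0.6,-0.6,-0.6],
)

```text
time_s: 37.15
position: [0.6117, -0.0222, -0.0223]
tool_rot: [[0.257, 0.966, 0.001], [0.966, -0.257, 0.0], [0.0, 0.001, -1.0]]
ft_force: [-1.5, -0.0, 5.2]
grip_width: 0.0305
```

```bash
python3 - <<'E'
from h import *
W=viewer.get_image("wrist");crop(W["pixels"],170,180,470,410,2.6,"w23")
s=observe();print(s["position"],s["tool_rot"][:,0],s["ft_force"],s["grip_width"])
E
```

```text
[ 0.6117 -0.0222 -0.0223] [0.2569 0.9664 0.0002] [-1.2135 -0.1475  5.6892] 0.03087241988600924
```

Call:
jog_arm(
  dr=[
    [0,0,0],
    [0,0,0.0744],
    [0,0,0.0744],
    [0,0,0.0744],
    [0,0,0.0744],
    [0,0,0.0744],
    [0,0,0.0744],
    [0,0,0.0744],
    [0,0,0.0744],
    [0,0,0.0744],
  ],
  slide=[
    [0,0,-0.0158],
    [0,0,-0.028],
    [0,0,-0.028],
    [0,0,-0.028],
    [0,0,-0.028],
    [0,0,-0.028],
    [0,0,-0.028],
    [0,0,-0.028],
    [0,0,-0.028],
    [0,0,-0.028],
  ],
  gripper=[-0.6,-0.6,-0.6,-0.6,-0.6,-0.6,-0.6,-0.6,-0.6,-0.6],
)

```text
time_s: 38.2
position: [0.6113, -0.0222, 0.2458]
tool_rot: [[0.803, 0.596, -0.001], [0.596, -0.803, 0.0], [-0.0, -0.001, -1.0]]
ft_force: [0.2, -0.6, 0.3]
grip_width: 0.0304
```

Call:
jog_arm(
  dr=[
    [0,0,0],
    [0,0,0],
    [0,0,0],
    [0,0,0],
    [0,0,0],
    [0,0,0],
    [0,0,0],
    [0,0,0],
    [0,0,0],
    [0,0,0],
  ],
  slide=[
    [0.01,-0.016,0],
    [0.0155,-0.025,0],
    [0.0155,-0.025,0],
    [0.0155,-0.025,0],
    [0.0155,-0.025,0],
    [0.0155,-0.025,0],
    [0.0126,-0.021,0],
    [0.0065,-0.0107,0],
    [0,0,0],
    [0,0,0],
  ],
  gripper=[-0.6,-0.6,-0.6,-0.6,-0.6,-0.6,-0.6,-0.6,-0.6,-0.6],
)

```text
time_s: 39.2
position: [0.5938, 0.1792, 0.2448]
tool_rot: [[0.802, 0.598, -0.0], [0.598, -0.802, -0.0], [-0.0, -0.0, -1.0]]
ft_force: [0.3, 0.0, -1.0]
grip_width: 0.0304
```

```bash
python3 - <<'E'
from h import *
for i in range(4): W=viewer.get_image("wrist")
s=observe();print(s["position"],s["tool_rot"],s["grip_width"])
crop(W["pixels"],150,0,480,290,2.05,"w24")
E
```

```text
[0.5939 0.1789 0.245 ] [[ 0.8021  0.5972 -0.0002]
 [ 0.5972 -0.8021  0.0002]
 [-0.0001 -0.0002 -1.    ]] 0.030648197758697125
```

```bash
python3 - <<'E'
from h import *
W=viewer.get_image("wrist");s=observe()
corners(W,s,[(309.5,152),(396,152),(395,328),(311,328)],(150,0),2.05,.1)
corners(W,s,[(333,62),(375,62),(373,395),(335,395)],(150,0),2.05,.105)
for q in[(258,476),(433,476)]:
    X=ray(W,150+q[0]/2.05,q[1]/2.05,s["position"][2]+.0343);print((X-s["position"])@s["tool_rot"])
E
```

```text
tool centre [ 0.0023 -0.085   0.145 ] len 0.06799991734939108 wid 0.03469407410332065 dr_z by len -0.003911066998295325 by wid 0.0005703002012489413 world [0.5449 0.2485 0.1   ]
tool centre [ 0.0027 -0.0865  0.14  ] len 0.12589474940554193 wid 0.015953592288290908 dr_z by len -0.0028230755199572556 by wid 0.0005719881189732841 world [0.5443 0.25   0.105 ]
[-0.0174 -0.0334 -0.0343]
[ 0.0156 -0.0334 -0.0343]
```

Call:
jog_arm(
  dr=[
    [0,0,0],
    [0,0,0],
    [0,0,0],
    [0,0,0],
    [0,0,0],
    [0,0,0],
    [0,0,0],
    [0,0,0],
    [0,0,0],
    [0,0,0],
  ],
  slide=[
    [0.0006,-0.017,0],
    [0.0006,-0.017,0.01],
    [0.0006,-0.017,0.02],
    [0.0005,-0.017,0.02],
    [0.0005,-0.0175,0.02],
    [0,0,0.02],
    [0,0,0.02],
    [0,0,0.02],
    [0,0,0.0105],
    [0,0,0],
  ],
  gripper=[-0.6,-0.6,-0.6,-0.6,-0.6,-0.6,-0.6,-0.6,-0.6,-0.6],
)

```text
time_s: 40.45
position: [0.5438, 0.2503, 0.1035]
tool_rot: [[0.801, 0.598, -0.003], [0.598, -0.801, -0.0], [-0.002, -0.001, -1.0]]
ft_force: [-0.3, -0.5, 0.1]
grip_width: 0.0307
```

Call:
jog_arm(
  dr=[
    [0,0,0],
    [0,0,0],
    [0,0,0],
    [0,0,0],
    [0,0,0],
    [0,0,0],
    [0,0,0],
    [0,0,0],
    [0,0,0],
    [0,0,0],
  ],
  slide=[
    [0,0,0],
    [0,0,0],
    [0,0,0.003],
    [0,0,0.003],
    [0,0,0.003],
    [0,0,0.003],
    [0,0,0.003],
    [0,0,0.003],
    [0,0,0.003],
    [0,0,0],
  ],
  gripper=[-0.6,-0.6,-0.6,-0.6,-0.6,-0.6,-0.6,-0.6,-0.6,-0.6],
)

```text
time_s: 41.45
position: [0.5445, 0.2503, 0.0832]
tool_rot: [[0.801, 0.598, -0.001], [0.598, -0.801, 0.001], [-0.0, -0.001, -1.0]]
ft_force: [-0.2, 0.3, 0.4]
grip_width: 0.0305
```

```bash
python3 - <<'E'
from h import *
W=viewer.get_image("wrist")
crop(W["pixels"],180,130,460,400,2.2,"w25")
s=observe();print(s["position"],s["ft_force"],s["wrist_torque"],s["grip_width"])
E
```

```text
[0.5446 0.2503 0.0834] [0.0987 0.6965 0.6149] [0.177  0.0659 0.0171] 0.030624592172886246
```

Call:
jog_arm(
  dr=[
    [0,0,0],
    [0,0,0],
    [0,0,0],
    [0,0,0],
    [0,0,0],
    [0,0,0],
    [0,0,0],
    [0,0,0],
    [0,0,0],
    [0,0,0],
  ],
  slide=[
    [0,0,0],
    [0,0,0.0015],
    [0,0,0.0015],
    [0,0,0.0015],
    [0,0,0.0015],
    [0,0,0.0015],
    [0,0,0.0015],
    [0,0,0.0015],
    [0,0,0.0015],
    [0,0,0],
  ],
  gripper=[-0.6,-0.6,-0.6,-0.6,-0.6,-0.6,-0.6,-0.6,-0.6,-0.6],
)

```text
time_s: 42.5
position: [0.5447, 0.2501, 0.0712]
tool_rot: [[0.801, 0.598, -0.0], [0.598, -0.801, 0.0], [-0.0, -0.0, -1.0]]
ft_force: [0.7, 0.2, 1.4]
grip_width: 0.0308
```

Call:
jog_arm(
  dr=[
    [0,0,0],
    [0,0,0],
    [0,0,0],
    [0,0,0],
    [0,0,0],
    [0,0,0],
    [0,0,0],
    [0,0,0],
    [0,0,0],
    [0,0,0],
  ],
  slide=[
    [0,0,0.0015],
    [0,0,0.0015],
    [0,0,0.0015],
    [0,0,0.0015],
    [0,0,0.0015],
    [0,0,0.0015],
    [0,0,0.001],
    [0,0,0],
    [0,0,0],
    [0,0,0],
  ],
  gripper=[-0.6,-0.6,-0.6,-0.6,-0.6,-0.6,-0.6,-0.6,-0.6,-0.6],
)

```text
time_s: 43.5
position: [0.5447, 0.2501, 0.0615]
tool_rot: [[0.801, 0.598, -0.0], [0.598, -0.801, 0.0], [-0.0, -0.0, -1.0]]
ft_force: [1.1, -1.5, 2.8]
grip_width: 0.0307
```

```bash
python3 - <<'E'
from h import *
W=viewer.get_image("wrist")
crop(W["pixels"],180,130,460,400,2.2,"w26")
s=observe();print(s["position"],s["ft_force"],s["wrist_torque"],s["grip_width"])
E
```

```text
[0.5447 0.2501 0.0615] [ 0.3012 -0.7484  3.7101] [-0.131  -0.0693  0.0259] 0.031007369226195992
```

Call:
jog_arm(
  dr=[
    [0,0,0],
    [0,0,0],
    [0,0,0],
    [0,0,0],
    [0,0,0],
    [0,0,0],
    [0,0,0],
    [0,0,0],
    [0,0,0],
    [0,0,0],
  ],
  slide=[
    [0,0,0],
    [0,0,0],
    [0,0,0],
    [0,0,0],
    [0,0,-0.005],
    [0,0,-0.02],
    [0,0,-0.04],
    [0,0,-0.04],
    [0,0,-0.04],
    [0,0,-0.04],
  ],
  gripper=[0.05,0.05,0.05,0.05,0.05,0.05,0.05,0.05,0.05,0.05],
)

```text
time_s: 44.55
position: [0.5444, 0.25, 0.2487]
tool_rot: [[0.801, 0.598, 0.0], [0.598, -0.801, 0.0], [0.0, -0.0, -1.0]]
ft_force: [-0.5, 0.3, 0.1]
grip_width: 0.0451
```

Call:
jog_arm(
  dr=[
    [0,0,0.1333],
    [0,0,0.1333],
    [0,0,0.1333],
    [0,0,0.1333],
    [0,0,0.1333],
    [0,0,0.1333],
    [0,0,0.1333],
    [0,0,0.1333],
    [0,0,0.1333],
    [0,0,0.1333],
  ],
  slide=[
    [0,0,0],
    [0,0,0],
    [0,0,0],
    [0,0,0],
    [0,0,0],
    [0,0,0],
    [0,0,0],
    [0,0,0],
    [0,0,0],
    [0,0,0],
  ],
  gripper=[0.05,0.05,0.05,0.05,0.05,0.05,0.05,0.05,0.05,0.05],
)

```text
time_s: 45.55
position: [0.5446, 0.2501, 0.2469]
tool_rot: [[0.767, -0.642, 0.0], [-0.642, -0.767, 0.0], [-0.0, -0.0, -1.0]]
ft_force: [-0.3, 0.1, -0.0]
grip_width: 0.0448
```

Call:
jog_arm(
  dr=[
    [0,0,0.1333],
    [0,0,0.1333],
    [0,0,0.1333],
    [0,0,0.1333],
    [0,0,0.1333],
    [0,0,0.1333],
    [0,0,0.1333],
    [0,0,0.1333],
    [0,0,0.1333],
    [0,0,0.1333],
  ],
  slide=[
    [0,0,0],
    [0,0,0],
    [0,0,0],
    [0,0,0],
    [0,0,0],
    [0,0,0],
    [0,0,0],
    [0,0,0],
    [0,0,0],
    [0,0,0],
  ],
  gripper=[0.05,0.05,0.05,0.05,0.05,0.05,0.05,0.05,0.05,0.05],
)

```text
time_s: 46.55
position: [0.5446, 0.2501, 0.2469]
tool_rot: [[-0.443, -0.896, -0.0], [-0.896, 0.443, 0.0], [-0.0, 0.0, -1.0]]
ft_force: [0.0, 0.4, 0.6]
grip_width: 0.0448
```

Call:
jog_arm(
  dr=[
    [0,0,0],
    [0,0,0],
    [0,0,0],
    [0,0,0],
    [0,0,0],
    [0,0,0],
    [0,0,0],
    [0,0,0],
    [0,0,0],
    [0,0,0],
  ],
  slide=[
    [0.0416,-0.0086,-0.0055],
    [0.0416,-0.0086,-0.0055],
    [0.0416,-0.0086,-0.0055],
    [0.0416,-0.0086,-0.0055],
    [0.0416,-0.0086,-0.0055],
    [0.0416,-0.0086,-0.0055],
    [0.0416,-0.0086,-0.0055],
    [0.0416,-0.0086,-0.0055],
    [0.0416,-0.0086,-0.0055],
    [0,0,0],
  ],
  gripper=[0.05,0.05,0.05,0.05,0.05,0.05,0.05,0.05,0.05,0.05],
)

```text
time_s: 47.55
position: [0.4493, -0.1242, 0.2968]
tool_rot: [[-0.443, -0.896, 0.001], [-0.896, 0.443, -0.001], [0.001, -0.001, -1.0]]
ft_force: [-0.8, 0.6, 0.1]
grip_width: 0.0448
```

```bash
python3 - <<'E'
from h import *
for i in range(4): W=viewer.get_image("wrist")
s=observe();print(s["position"],s["tool_rot"],s["grip_width"],s["q"])
cv2.imwrite("pics/w27.png",W["pixels"])
T=viewer.get_image("top");crop(T["pixels"],140,190,270,310,4.5,"t27")
E
```

```text
[ 0.4502 -0.1194  0.296 ] [[-0.4376 -0.8992 -0.    ]
 [-0.8992  0.4376  0.0006]
 [-0.0005  0.0003 -1.    ]] 0.04482519268587359 [-29.4878  10.0904  76.2474   0.0292  93.6805  86.4662]
```

Call:
jog_arm(
  dr=[
    [0.0785,0,0],
    [0.0785,0,0],
    [0.0785,0,0],
    [0.0785,0,0],
    [0.0785,0,0],
    [0.0785,0,0],
    [0.0785,0,0],
    [0.0785,0,0],
    [0.0785,0,0],
    [0.0785,0,0],
  ],
  slide=[
    [0,0,0],
    [0,0,0],
    [0,0,0],
    [0,0,0],
    [0,0,0],
    [0,0,0],
    [0,0,0],
    [0,0,0],
    [0,0,0],
    [0,0,0],
  ],
  gripper=[0.05,0.05,0.05,0.05,0.05,0.05,0.05,0.05,0.05,0.05],
)

```text
time_s: 48.8
position: [0.4502, -0.119, 0.2962]
tool_rot: [[-0.437, -0.634, 0.638], [-0.9, 0.308, -0.309], [-0.0, -0.709, -0.705]]
ft_force: [0.6, 0.3, -0.8]
grip_width: 0.045
```

```bash
python3 - <<'E'
from h import *
for i in range(4): W=viewer.get_image("wrist")
s=observe();print(s["position"],s["tool_rot"],s["grip_width"],s["q"])
cv2.imwrite("pics/w28.png",W["pixels"])
from scipy.optimize import least_squares
D=[((21.84,74.38,83.86),(.1482,-.5293,.2057)),((17.317,96.694,65.99),(.4195,-.1733,.1235)),((31.1114,105.5322,43.3644),(.4272,-.1671,-.0183)),((25.1435,88.7731,66.0267),(.5206,-.0153,.0974)),((32.9582,73.8747,73.0495),(.6098,-.0203,.0981)),((10.0904,76.2474,93.6805),(.4502,-.1194,.2960)),((s["q"][1],s["q"][2],s["q"][4]),s["position"])]
def fk(p,q):
    a,o,d,L2,L3,L6=p; q2,q3,q5=np.radians(q); t=q2+q3
    # phi total pitch: 180 = tool down
    return a+L2*np.sin(q2)+L3*np.sin(t)+L6*np.sin(t+q5), d+L2*np.cos(q2)+L3*np.cos(t)+L6*np.cos(t+q5)
def f(p):
    r=[]
    for q,x in D:
        R,z=fk(p,q); r+= [R-np.sqrt(x[0]**2+x[1]**2-p[1]**2), z-x[2]]
    return r
b=least_squares(f,[0,.117,.2,.4,.4,.3]); print(b.x,np.abs(b.fun).max())
np.save("kin.npy",b.x)
E
```

```text
[ 0.4504 -0.1197  0.2963] [[-0.4372 -0.637   0.6349]
 [-0.8993  0.31   -0.3083]
 [-0.0004 -0.7058 -0.7084]] 0.04481025551717671 [-32.3471  -8.5635 108.9985   7.9157  35.1096  78.9716]
[0.0191 0.     0.0932 0.4305 0.3543 0.2392] 0.026056681218822764<stdin>:14: RuntimeWarning: invalid value encountered in sqrt
```

```bash
cat > kin.py <<'E'
import numpy as np
from scipy.spatial.transform import Rotation as Ro
from scipy.optimize import least_squares
def fk(p,q):
    d,a,o,L2,L3,L6,e=p
    R=Ro.from_euler('z',q[0],degrees=True); x=np.array([0,0,d])
    x=x+R.apply([a,o,0]); R=R*Ro.from_euler('y',q[1],degrees=True); x=x+R.apply([0,0,L2])
    R=R*Ro.from_euler('y',q[2],degrees=True); x=x+R.apply([e,0,L3])
    R=R*Ro.from_euler('z',q[3],degrees=True)*Ro.from_euler('y',q[4],degrees=True)*Ro.from_euler('z',q[5],degrees=True)
    return x+R.apply([0,0,L6]),R.as_matrix()
E
python3 - <<'E'
from kin import *
D=[((-86.7042,21.8424,74.3831,0,83.8584,-12.3336),(.1482,-.5293,.2057)),
((-37.4544,17.317,96.6939,-.0017,65.9901,-119.6784),(.4195,-.1733,.1235)),
((-36.2036,31.1114,105.5322,.0123,43.3644,-117.7788),(.4272,-.1671,-.0183)),
((-14.7323,25.1435,88.7731,.0162,66.0267,-108.7687),(.5206,-.0153,.0974)),
((-13.0145,32.9582,73.8747,.0182,73.0495,-88.1586),(.6098,-.0203,.0981)),
((-29.4878,10.0904,76.2474,.0292,93.6805,86.4662),(.4502,-.1194,.2960)),
((-32.3471,-8.5635,108.9985,7.9157,35.1096,78.9716),(.4504,-.1197,.2963))]
f=lambda p:np.concatenate([fk(p,q)[0]-x for q,x in D])
b=least_squares(f,[.3,0,.117,.4,.4,.3,0]); print(b.x,np.abs(b.fun).max())
print(fk(b.x,D[-1][0])[1],fk(b.x,D[0][0])[1]); np.save("kin.npy",b.x)
E
```

```text
[1.30204644e-01 1.05499216e-05 1.17500864e-01 5.37099316e-01
 3.50768447e-01 2.82617263e-01 1.02999364e-01] 4.488003319674805e-05
[[ 4.37247430e-01  6.36966754e-01  6.34892148e-01]
 [ 8.99341148e-01 -3.10021180e-01 -3.08338072e-01]
 [ 4.28912597e-04  7.05804663e-01 -7.08406376e-01]] [[-2.69413950e-01  9.63024463e-01 -8.41856097e-05]
 [ 9.63023404e-01  2.69413781e-01  1.46190877e-03]
 [ 1.43053467e-03  3.12785902e-04 -9.99998928e-01]]
```

```bash
cat >> kin.py <<'E'
P=np.load("kin.npy")
lo=np.array([-178.18,-50.72,12.68,-81.47,9.98,-165.26]);hi=np.array([178.18,133.34,142.11,261.47,163.14,165.26])
F=np.diag([-1,-1,1.])
def ik(x,R,q0):
    def f(q):
        y,M=fk(P,q); M=M@F
        return np.concatenate([(y-x)*10,(Ro.from_matrix(R.T@M)).as_rotvec()])
    b=least_squares(f,np.clip(q0,lo+.5,hi-.5),bounds=(lo,hi)); return b.x,np.abs(b.fun).max()
def wc(q):
    y,M=fk(P,q); return y-M[:,2]*P[5]
E
python3 - <<'E'
from h import *; from kin import *
W=viewer.get_image("wrist");T=viewer.get_image("top");S=viewer.get_image("scene");s=observe()
crop(W["pixels"],400,190,520,300,5,"w29"); crop(T["pixels"],390,230,470,290,8,"t29");crop(S["pixels"],340,290,400,360,8,"s29")
E
python3 - <<'E'
from h import *; from kin import *
W=viewer.get_image("wrist");T=viewer.get_image("top");S=viewer.get_image("scene");s=observe()
w=(470.8,230);t=(427.5,263.5);c=(367.1,314.6)
print("top c:",ray(W,*w,.11),ray(T,*t,.11),ray(S,*c,.11),tri(T,t,S,c),tri(W,w,T,t))
print("bottom wrist",ray(W,400+221/5,190+395/5,.006))
print("tape",ray(T,390+545/8,230+150/8,.02))
Xr=(ray(W,*w,.11)+ray(T,*t,.11)+ray(S,*c,.11))/3; Xr[2]=.058; print(Xr)
mag=np.array([.5445,.25]);xd=np.array([np.cos(np.radians(36.8)),np.sin(np.radians(36.8)),0]);yd=np.array([-xd[1],xd[0],0]);up=np.array([0,0,1.])
cr=np.array([*mag,.097])-.070*xd; print("cradle",cr)
GP=.041
for al in (20,30,40,50,60):
  a=np.radians(al)
  for phi in (-60,-45,-30,-15):
    d=np.array([np.cos(np.radians(phi)),np.sin(np.radians(phi)),0]);z=np.cos(a)*d-np.sin(a)*up; y=-(np.cos(a)*up+np.sin(a)*d); x=np.cross(y,z)
    R=np.c_[x,y,z]; q,e=ik(Xr+GP*z,R,s["q"]); print("grasp",al,phi,np.round(q),"%.4f"%e,"wc",wc(q))
  for sg in(1,-1):
    z=-np.sin(a)*sg*yd-np.cos(a)*up; u=sg*yd; y=-(np.cos(a)*u+np.sin(a)*(-up)) ; 
    y=-np.cos(a)*u+np.sin(a)*up; x=np.cross(y,z); R=np.c_[x,y,z]
    for q4 in (0,150):
      q,e=ik(cr+GP*z,R,np.array([10,20,80,q4,70,0.])); print("place",al,sg,np.round(q),"%.4f"%e,wc(q), R@np.array([0,-np.cos(a),-np.sin(a)])@yd)
E
```

```text
top c: [ 0.497  -0.3395  0.11  ] [ 0.498  -0.3383  0.11  ] [ 0.4972 -0.3408  0.11  ] [ 0.4984 -0.3389  0.1078] [ 0.4971 -0.3383  0.1114]
bottom wrist [ 0.495  -0.3398  0.006 ]
tape [ 0.5501 -0.4438  0.02  ]
[ 0.4974 -0.3395  0.058 ]
cradle [0.4884 0.2081 0.097 ]
grasp 20 -60 [-42.  32. 104. -66.  10. 165.] 0.5017 wc [ 0.4162 -0.2213  0.2636]
grasp 20 -45 [-46.  46. 121. 179.  57. -90.] 0.0000 wc [ 0.3368 -0.179   0.1406]
grasp 20 -30 [-55.  46. 122. 152.  59. -84.] 0.0000 wc [ 0.3008 -0.226   0.1406]
grasp 20 -15 [-63.  46. 119. 127.  60. -77.] 0.0000 wc [ 0.2781 -0.2808  0.1406]
place 20 1 [ 19.  29.  93. -24.  54.  -4.] 0.0000 [0.4389 0.2742 0.324 ] 1.0
place 20 1 [ 19.  29.  93. -24.  54.  -4.] 0.0000 [0.4389 0.2742 0.324 ] 1.0
place 20 -1 [  3.  32.  87.  17.  73. 139.] 0.0000 [0.538  0.1419 0.324 ] -1.0
place 20 -1 [  3.  32.  87.  17.  73. 139.] 0.0000 [0.538  0.1419 0.324 ] -1.0
grasp 30 -60 [-42.  33. 104. -64.  10. 165.] 0.3464 wc [ 0.4174 -0.2202  0.2584]
grasp 30 -45 [-46.  40. 118. 179.  38. -89.] 0.0000 wc [ 0.3494 -0.1916  0.1788]
grasp 30 -30 [-54.  40. 119. 148.  41. 
[... 1702 characters left out ...]
-6.  41.  82.  35.  94. 128.] 0.0000 [0.5993 0.0599 0.2523] -1.0
grasp 60 -60 [-42.  33.  99. -26.  21. 130.] 0.0000 wc [ 0.437  -0.2349  0.2672]
grasp 60 -45 [-46.  32. 101.   1.  16.  88.] 0.0000 wc [ 0.412  -0.2541  0.2672]
grasp 60 -30 [-50.  32. 102.  29.  20.  45.] 0.0000 wc [ 0.3928 -0.2791  0.2672]
grasp 60 -15 [-53.  33. 100.  40.  28.  19.] 0.0000 wc [ 0.3807 -0.3083  0.2672]
place 60 1 [ 33.  40.  97. -71.  66.  42.] 0.0000 [0.3631 0.3756 0.2178] 1.0
place 60 1 [ 32.  40. 111. 261.  59.  67.] 0.2924 [0.2971 0.3237 0.185 ] 1.0
place 60 -1 [ -7.  45.  81.  39. 101. 126.] 0.0000 [0.6138 0.0405 0.2178] -1.0
place 60 -1 [ -7.  45.  81.  39. 101. 126.] 0.0000 [0.6138 0.0405 0.2178] -1.0
```

```bash
cat >> kin.py <<'E'
up=np.array([0,0,1.])
xd=np.array([np.cos(np.radians(36.8)),np.sin(np.radians(36.8)),0]);yd=np.array([-xd[1],xd[0],0])
Xr=np.array([.4975,-.3393,.058]); cr=np.array([.4884,.2081,.097]); GP=.041
def graspR(al,phi):
    a=np.radians(al);d=np.array([np.cos(np.radians(phi)),np.sin(np.radians(phi)),0]);z=np.cos(a)*d-np.sin(a)*up; y=-(np.cos(a)*up+np.sin(a)*d)
    return np.c_[np.cross(y,z),y,z]
def placeR(al,sg):
    a=np.radians(al);z=-np.sin(a)*sg*yd-np.cos(a)*up;y=-np.cos(a)*sg*yd+np.sin(a)*up
    return np.c_[np.cross(y,z),y,z]
E
python3 - <<'E'
from kin import *; from h import observe
q0=observe()["q"]
for al in (25,30,35,40,45):
  for phi in range(-30,121,15):
    R=graspR(al,phi); z=R[:,2]
    best=None
    for st in ([-45,30,100,60,40,20],[-55,30,100,90,60,0],[-60,40,100,90,90,0],[-45,30,100,-60,60,0]):
        q,e=ik(Xr+GP*z,R,np.array(st,float))
        if e<1e-3 and (best is None or np.abs(q-q0)[3]<np.abs(best-q0)[3]): best=q
    if best is not None: print(al,phi,np.round(best),"margins",np.round(np.minimum(best-lo,hi-best).min()),"wc",wc(best))
E
```

```text
25 -30 [-55.  43. 121. 151.  50. -81.] margins 21.0 wc [ 0.3079 -0.2298  0.1601]
25 -15 [-62.  43. 118. 124.  53. -72.] margins 24.0 wc [ 0.286  -0.2826  0.1601]
25 0 [-66.  43. 112. 100.  57. -63.] margins 30.0 wc [ 0.2785 -0.3393  0.1601]
25 15 [-68.  45. 104.  82.  65. -55.] margins 38.0 wc [ 0.286  -0.396   0.1601]
25 30 [-68.  47.  94.  68.  76. -50.] margins 48.0 wc [ 0.3079 -0.4488  0.1601]
25 45 [-67.  50.  84.  58.  87. -48.] margins 58.0 wc [ 0.3427 -0.4941  0.1601]
25 60 [-64.  53.  74.  49.  99. -48.] margins 62.0 wc [ 0.388  -0.5289  0.1601]
25 75 [-61.  56.  64.  42. 110. -50.] margins 52.0 wc [ 0.4408 -0.5508  0.1601]
25 90 [-57.  60.  55.  35. 121. -55.] margins 42.0 wc [ 0.4975 -0.5583  0.1601]
25 105 [-53.  63.  47.  26. 131. -63.] margins 33.0 wc [ 0.5542 -0.5508  0.1601]
25 120 [-49.  65.  41.  14. 138. -75.] margins 25.0 wc [ 0.607  -0.5289  0.1601]
30 -30 [-54.  40. 119. 148.  41. -77.] margins 23.0 wc [ 0.3163 -0.2347  0.1788]
30 -15 [-61.  40. 116. 120.  45. -66.] margins 26.0 wc [ 0.2954 -0.2851  0.1788]
30 0 [-65.  41. 110.  96.  52. -57.] margins 32.0 wc [ 
[... 2613 characters left out ...]
  74.  40. -31.] margins 30.0 wc [ 0.3267 -0.3393  0.2288]
45 15 [-62.  38.  99.  62.  52. -32.] margins 42.0 wc [ 0.3325 -0.3835  0.2288]
45 30 [-63.  40.  92.  52.  63. -34.] margins 50.0 wc [ 0.3495 -0.4247  0.2288]
45 45 [-62.  43.  84.  44.  75. -38.] margins 58.0 wc [ 0.3767 -0.4601  0.2288]
45 60 [-60.  46.  76.  38.  86. -43.] margins 64.0 wc [ 0.4121 -0.4873  0.2288]
45 75 [-58.  49.  69.  31.  96. -49.] margins 56.0 wc [ 0.4533 -0.5043  0.2288]
45 90 [-55.  52.  62.  25. 105. -57.] margins 49.0 wc [ 0.4975 -0.5101  0.2288]
45 105 [-52.  54.  56.  17. 112. -67.] margins 43.0 wc [ 0.5417 -0.5043  0.2288]
45 120 [-49.  56.  51.   9. 117. -78.] margins 38.0 wc [ 0.5829 -0.4873  0.2288]
```

```bash
cat >> kin.py <<'E'
Xr[2]=.055
def sim(x,R,q,rows):
    mx=0
    for dr,sl in rows:
        x=x+R@np.array(sl); R=R@Ro.from_rotvec(dr).as_matrix(); qn,e=ik(x,R,q)
        mx=max(mx,np.abs(qn-q).max()); 
        if e>2e-3: print("IK FAIL",e,x)
        q=qn
    return x,R,q,mx
def rotv(R0,R1): return Ro.from_matrix(R0.T@R1).as_rotvec()
E
python3 - <<'E'
from kin import *; from h import *
s=observe();x=s["position"];R=s["tool_rot"];q=s["q"]
G=graspR(30,30); pre=Xr+(GP-.10)*G[:,2]
T=viewer.get_image("top");print("green",ray(T,472,294,.02))
print("pre",pre,"final",Xr+GP*G[:,2])
rv=rotv(R,G);print("rotv",rv)
n=12
# translate first to above pre, then rotate
for order in (0,1):
    x1=x;R1=R;q1=q
    tgt=pre+[0,0,.12]
    if order==0:
        sl=R1.T@(tgt-x1); x1,R1,q1,m=sim(x1,R1,q1,[([0,0,0],sl/10)]*10); print("tr",sl,np.round(q1),m)
        x1,R1,q1,m=sim(x1,R1,q1,[(rv/n,[0,0,0])]*n); print("rot",rv/n,np.round(q1),m)
    else:
        x1,R1,q1,m=sim(x1,R1,q1,[(rv/n,[0,0,0])]*n); print("rot",rv/n,np.round(q1),m)
        sl=R1.T@(tgt-x1); x1,R1,q1,m=sim(x1,R1,q1,[([0,0,0],sl/10)]*10); print("tr",sl,np.round(q1),m)
    sl=R1.T@(pre-x1); x1,R1,q1,m=sim(x1,R1,q1,[([0,0,0],sl/10)]*10); print("down",sl,np.round(q1),m)
    x1,R1,q1,m=sim(x1,R1,q1,[([0,0,0],[0,0,.01])]*10); print("in",x1,np.round(q1),m)
# after: lift .2, rotate to place
    xl=x1+[0,0,.22]; sl=R1.T@(xl-x1); x2,R2,q2,m=sim(x1,R1,q1,[([0,0,0],sl/10)]*10); print("lift",sl,np.round(q2),m)
    Pm=placeR(30,1); rv2=rotv(R2,Pm); print("rv2",rv2)
    pc=cr+GP*Pm[:,2]
    mid=np.array([.50,-.05,.33])
    sl=R2.T@(mid-x2);x2,R2,q2,m=sim(x2,R2,q2,[([0,0,0],sl/12)]*12);print("mid",sl,np.round(q2),m)
    x2,R2,q2,m=sim(x2,R2,q2,[(rv2/20,[0,0,0])]*20);print("rot",rv2/20,np.round(q2),m)
    sl=R2.T@(pc+[0,0,.15]-x2);x2,R2,q2,m=sim(x2,R2,q2,[([0,0,0],sl/10)]*10);print("over",sl,np.round(q2),m)
    sl=R2.T@(pc-x2);x2,R2,q2,m=sim(x2,R2,q2,[([0,0,0],sl/10)]*10);print("down",sl,x2,np.round(q2),m)
E
```

```text
green [ 0.4247 -0.4748  0.02  ]
pre [ 0.4532 -0.3648  0.0845] final [ 0.5282 -0.3215  0.0345]
rotv [ 0.2413 -0.7771 -0.5971]
tr [ 0.2184 -0.0129  0.1423] [-63.  11. 106.  49.  34.  19.] 8.441263257863156
rot [ 0.0201 -0.0648 -0.0498] [-76.  30.  87.  56.  89. -31.] 8.736540629702906
down [0.     0.1039 0.06  ] [-76.  40.  93.  58.  80. -45.] 1.3974287668236975
in [ 0.5283 -0.3215  0.0345] [-67.  45.  94.  65.  72. -47.] 0.9250769829655638
lift [-0.     -0.1905 -0.11  ] [-67.  26.  84.  60.  86. -21.] 2.7097112872572886
rv2 [-1.1507 -0.4744 -1.7705]
mid [-0.2493 -0.121   0.0586] [-51.   1. 105.  63.  75. -10.] 2.631079830548316
rot [-0.0575 -0.0237 -0.0885] [ -8.   5.  83. -22.  71. -41.] 4.441688602891151
over [ 0.1453 -0.2265  0.0061] [ 23.  20.  83. -31.  72.  -5.] 4.044345534353901
down [ 0.     -0.075   0.1299] [0.5007 0.1917 0.0615] [ 23.  31.  94. -37.  54.   8.] 1.9204370003165394
rot [ 0.0201 -0.0648 -0.0498] [-66.   4. 109.  60.  84. -22.] 15.890559868882455
tr [ 0.213   0.1392 -0.0579] [-76.  30.  87.  56.  89. -31.] 2.9215274915110143
down [-0.      0.1039  0.06  ] [-76.  40.  93.  58.  80. -45.] 1.3974288000055708
in [ 0.5283 -0.3215  0.0345] [-67.  45.  94.  65.  72. -47.] 0.9250769829702534
lift [-0.     -0.1905 -0.11  ] [-67.  26.  84.  60.  86. -21.] 2.709711287257342
rv2 [-1.1507 -0.4744 -1.7705]
mid [-0.2493 -0.121   0.0586] [-51.   1. 105.  63.  75. -10.] 2.6310798305484866
rot [-0.0575 -0.0237 -0.0885] [ -8.   5.  83. -22.  71. -41.] 4.441688602891215
over [ 0.1453 -0.2265  0.0061] [ 23.  20.  83. -31.  72.  -5.] 4.044345534355166
down [ 0.     -0.075   0.1299] [0.5007 0.1917 0.0615] [ 23.  31.  94. -37.  54.   8.] 1.9204370003164826
```

Call:
jog_arm(
  dr=[
    [0,0,0],
    [0,0,0],
    [0,0,0],
    [0,0,0],
    [0,0,0],
    [0,0,0],
    [0,0,0],
    [0,0,0],
    [0,0,0],
    [0,0,0],
  ],
  slide=[
    [0.0218,-0.0013,0.0142],
    [0.0218,-0.0013,0.0142],
    [0.0218,-0.0013,0.0142],
    [0.0218,-0.0013,0.0142],
    [0.0218,-0.0013,0.0142],
    [0.0218,-0.0013,0.0142],
    [0.0218,-0.0013,0.0142],
    [0.0218,-0.0013,0.0142],
    [0.0218,-0.0013,0.0142],
    [0.0218,-0.0013,0.0142],
  ],
  gripper=[0.05,0.05,0.05,0.05,0.05,0.05,0.05,0.05,0.05,0.05],
)

```text
time_s: 50.35
position: [0.453, -0.3656, 0.2041]
tool_rot: [[-0.439, -0.636, 0.635], [-0.899, 0.311, -0.31], [-0.0, -0.707, -0.708]]
ft_force: [0.2, -0.1, 1.2]
grip_width: 0.0449
```

Call:
jog_arm(
  dr=[
    [0.02,-0.065,-0.05],
    [0.02,-0.065,-0.05],
    [0.02,-0.065,-0.05],
    [0.02,-0.065,-0.05],
    [0.02,-0.065,-0.05],
    [0.02,-0.065,-0.05],
    [0.02,-0.065,-0.05],
    [0.02,-0.065,-0.05],
    [0.02,-0.065,-0.05],
    [0.02,-0.065,-0.05],
  ],
  slide=[
    [0,0,0],
    [0,0,0],
    [0,0,0],
    [0,0,0],
    [0,0,0],
    [0,0,0],
    [0,0,0],
    [0,0,0],
    [0,0,0],
    [0,0,0],
  ],
  gripper=[0.05,0.05,0.05,0.05,0.05,0.05,0.05,0.05,0.05,0.05],
)

```text
time_s: 51.35
position: [0.4528, -0.3647, 0.2044]
tool_rot: [[0.359, -0.505, 0.785], [-0.933, -0.179, 0.312], [-0.018, -0.844, -0.536]]
ft_force: [0.0, -0.7, -0.4]
grip_width: 0.0445
```

```bash
python3 - <<'E'
from kin import *; from h import *
for i in range(3): W=viewer.get_image("wrist")
s=observe();x=s["position"];R=s["tool_rot"];q=s["q"];print(s["time_s"],x,q)
G=graspR(30,30); pre=Xr+(GP-.10)*G[:,2]
rv=rotv(R,G);print("rotv",rv,"slide then",G.T@(pre-x))
cv2.imwrite("pics/w30.png",W["pixels"])
E
```

```text
51.5 [ 0.453 -0.365  0.204] [-76.2973  25.9134  92.5152  57.8059  81.0739 -26.8286]
rotv [ 0.0415 -0.1277 -0.0995] slide then [-0.      0.1033  0.06  ]
```

Call:
jog_arm(
  dr=[
    [0.0208,-0.0639,-0.0498],
    [0.0208,-0.0639,-0.0498],
    [0,0,0],
    [0,0,0],
    [0,0,0],
    [0,0,0],
    [0,0,0],
    [0,0,0],
    [0,0,0],
    [0,0,0],
  ],
  slide=[
    [0,0,0],
    [0,0,0],
    [0,0.0148,0.0086],
    [0,0.0148,0.0086],
    [0,0.0148,0.0086],
    [0,0.0148,0.0086],
    [0,0.0148,0.0086],
    [0,0.0148,0.0086],
    [0,0.0145,0.0084],
    [0,0,0],
  ],
  gripper=[0.05,0.05,0.05,0.05,0.05,0.05,0.05,0.05,0.05,0.05],
)

```text
time_s: 52.5
position: [0.4533, -0.3633, 0.0839]
tool_rot: [[0.501, -0.434, 0.749], [-0.866, -0.248, 0.435], [-0.003, -0.866, -0.5]]
ft_force: [-0.1, 1.0, 0.8]
grip_width: 0.0448
```

```bash
python3 - <<'E'
from kin import *; from h import *
for i in range(3): W=viewer.get_image("wrist")
s=observe();x=s["position"];R=s["tool_rot"];q=s["q"];print(s["time_s"],x,q)
G=graspR(30,30)
print("rotv",rotv(R,G),"slide to final",R.T@(Xr+GP*G[:,2]-x))
cv2.imwrite("pics/w31.png",W["pixels"])
for h in (.012,.055,.098): print(proj(W,[Xr[0],Xr[1],h]))
E
```

```text
52.65 [ 0.4535 -0.3643  0.086 ] [-76.0758  39.9111  93.1664  57.546   80.4323 -44.7509]
rotv [0.     0.0002 0.0023] slide to final [0.0004 0.0016 0.1003]
[320.0359 283.4647]
[320.428  244.0718]
[320.9361 193.0174]
```

Call:
jog_arm(
  dr=[
    [0,0,0],
    [0,0,0],
    [0,0,0],
    [0,0,0],
    [0,0,0],
    [0,0,0],
    [0,0,0],
    [0,0,0],
    [0,0,0],
    [0,0,0],
  ],
  slide=[
    [0,0.0008,0.01],
    [0,0.0008,0.013],
    [0,0,0.013],
    [0,0,0.013],
    [0,0,0.013],
    [0,0,0.013],
    [0,0,0.011],
    [0,0,0.009],
    [0,0,0.005],
    [0,0,0],
  ],
  gripper=[0.05,0.05,0.05,0.05,0.05,0.05,0.05,0.05,0.05,0.05],
)

```text
time_s: 53.65
position: [0.528, -0.3208, 0.0335]
tool_rot: [[0.502, -0.432, 0.749], [-0.865, -0.251, 0.435], [0.001, -0.866, -0.5]]
ft_force: [-0.4, -0.1, 0.3]
grip_width: 0.0445
```

```bash
python3 - <<'E'
from kin import *; from h import *
W=viewer.get_image("wrist")
s=observe();print(s["time_s"],s["position"],s["ft_force"])
cv2.imwrite("pics/w32.png",W["pixels"])
S=viewer.get_image("scene");crop(S["pixels"],310,270,430,370,6,"s32")
E
```

```text
53.7 [ 0.5277 -0.3212  0.0337] [-1.0991  0.047  -0.0584]
```

Call:
jog_arm(
  dr=[
    [0,0,0],
    [0,0,0],
    [0,0,0],
    [0,0,0],
    [0,0,0],
    [0,0,0],
    [0,0,0],
    [0,0,0],
    [0,0,0],
    [0,0,0],
  ],
  slide=[
    [0,0,0],
    [0,0,0],
    [0,0,0],
    [0,0,0],
    [0,0,0],
    [0,0,0],
    [0,0,0],
    [0,0,0],
    [0,0,0],
    [0,0,0],
  ],
  gripper=[-0.7,-0.7,-0.7,-0.7,-0.7,-0.7,-0.7,-0.7,-0.7,-0.7],
  force=80,
)

```text
time_s: 54.75
position: [0.5277, -0.3215, 0.0342]
tool_rot: [[0.501, -0.431, 0.75], [-0.865, -0.252, 0.434], [0.002, -0.866, -0.499]]
ft_force: [-2.8, -1.4, 5.5]
grip_width: 0.0213
```

```bash
python3 - <<'E'
from kin import *; from h import *
W=viewer.get_image("wrist")
s=observe();print(s["time_s"],s["position"],s["ft_force"],s["grip_width"])
cv2.imwrite("pics/w33.png",W["pixels"])
S=viewer.get_image("scene");crop(S["pixels"],310,270,430,370,6,"s33")
E
```

```text
54.8 [ 0.5277 -0.3215  0.0342] [-2.2952 -0.8225  4.8161] 0.02200621297549366
```

Call:
jog_arm(
  dr=[
    [0,0,0],
    [0,0,0],
    [0,0,0],
    [0,0,0],
    [0,0,0],
    [0,0,0],
    [0,0,0],
    [0,0,0],
    [0,0,0],
    [0,0,0],
  ],
  slide=[
    [0,-0.01,-0.006],
    [0,-0.02,-0.0115],
    [0,-0.02,-0.0115],
    [0,-0.02,-0.0115],
    [0,-0.02,-0.0115],
    [0,-0.02,-0.0115],
    [0,-0.02,-0.0115],
    [0,-0.02,-0.0115],
    [0,-0.02,-0.0115],
    [0,-0.02,-0.0115],
  ],
  gripper=[-0.7,-0.7,-0.7,-0.7,-0.7,-0.7,-0.7,-0.7,-0.7,-0.7],
  force=100,
)

```text
time_s: 55.85
position: [0.5273, -0.3204, 0.254]
tool_rot: [[0.502, -0.433, 0.749], [-0.865, -0.251, 0.434], [0.0, -0.866, -0.501]]
ft_force: [-0.3, -0.9, -1.2]
grip_width: 0.0212
```

```bash
python3 - <<'E'
from kin import *; from h import *
for i in range(3):W=viewer.get_image("wrist")
s=observe();x=s["position"];R=s["tool_rot"];q=s["q"];print(s["time_s"],x,q,s["ft_force"],s["grip_width"])
cv2.imwrite("pics/w34.png",W["pixels"])
mid=np.array([.50,-.05,.33]);print("mid slide",R.T@(mid-x))
Pm=placeR(30,1);print("rv2",rotv(R,Pm)); pc=cr+GP*Pm[:,2]; print("over",Pm.T@(pc+[0,0,.12]-mid),pc)
E
```

```text
56.0 [ 0.5275 -0.3207  0.2537] [-66.9945  26.1798  83.8596  59.4794  85.8585 -20.9978] [-0.7305 -0.4781 -2.9753] 0.02100226977989062
mid slide [-0.2477 -0.1228  0.0584]
rv2 [-1.1489 -0.4754 -1.7671]
over [ 0.1453 -0.2415  0.0321] [0.5007 0.1917 0.0615]
```

Call:
jog_arm(
  dr=[
    [0,0,0],
    [0,0,0],
    [0,0,0],
    [0,0,0],
    [0,0,0],
    [0,0,0],
    [0,0,0],
    [0,0,0],
    [0,0,0],
    [0,0,0],
  ],
  slide=[
    [-0.0248,-0.0123,0.0058],
    [-0.0248,-0.0123,0.0058],
    [-0.0248,-0.0123,0.0058],
    [-0.0248,-0.0123,0.0058],
    [-0.0248,-0.0123,0.0058],
    [-0.0248,-0.0123,0.0058],
    [-0.0248,-0.0123,0.0058],
    [-0.0248,-0.0123,0.0058],
    [-0.0248,-0.0123,0.0058],
    [-0.0248,-0.0123,0.0058],
  ],
  gripper=[-0.7,-0.7,-0.7,-0.7,-0.7,-0.7,-0.7,-0.7,-0.7,-0.7],
)

```text
time_s: 57.0
position: [0.4992, -0.049, 0.3291]
tool_rot: [[0.501, -0.434, 0.748], [-0.865, -0.25, 0.435], [-0.002, -0.866, -0.501]]
ft_force: [0.5, -0.2, -1.4]
grip_width: 0.0215
```

Call:
jog_arm(
  dr=[
    [-0.0574,-0.0238,-0.0884],
    [-0.0574,-0.0238,-0.0884],
    [-0.0574,-0.0238,-0.0884],
    [-0.0574,-0.0238,-0.0884],
    [-0.0574,-0.0238,-0.0884],
    [-0.0574,-0.0238,-0.0884],
    [-0.0574,-0.0238,-0.0884],
    [-0.0574,-0.0238,-0.0884],
    [-0.0574,-0.0238,-0.0884],
    [-0.0574,-0.0238,-0.0884],
  ],
  slide=[
    [0,0,0],
    [0,0,0],
    [0,0,0],
    [0,0,0],
    [0,0,0],
    [0,0,0],
    [0,0,0],
    [0,0,0],
    [0,0,0],
    [0,0,0],
  ],
  gripper=[-0.7,-0.7,-0.7,-0.7,-0.7,-0.7,-0.7,-0.7,-0.7,-0.7],
)

```text
time_s: 58.0
position: [0.4994, -0.0502, 0.3287]
tool_rot: [[0.916, -0.099, 0.389], [-0.183, -0.966, 0.185], [0.357, -0.24, -0.903]]
ft_force: [1.6, 0.3, -1.5]
grip_width: 0.0213
```

Call:
jog_arm(
  dr=[
    [-0.0574,-0.0238,-0.0884],
    [-0.0574,-0.0238,-0.0884],
    [-0.0574,-0.0238,-0.0884],
    [-0.0574,-0.0238,-0.0884],
    [-0.0574,-0.0238,-0.0884],
    [-0.0574,-0.0238,-0.0884],
    [-0.0574,-0.0238,-0.0884],
    [-0.0574,-0.0238,-0.0884],
    [-0.0574,-0.0238,-0.0884],
    [-0.0574,-0.0238,-0.0884],
  ],
  slide=[
    [0,0,0],
    [0,0,0],
    [0,0,0],
    [0,0,0],
    [0,0,0],
    [0,0,0],
    [0,0,0],
    [0,0,0],
    [0,0,0],
    [0,0,0],
  ],
  gripper=[-0.7,-0.7,-0.7,-0.7,-0.7,-0.7,-0.7,-0.7,-0.7,-0.7],
)

```text
time_s: 59.0
position: [0.4994, -0.05, 0.3285]
tool_rot: [[0.798, 0.524, 0.297], [0.603, -0.691, -0.399], [-0.004, 0.498, -0.867]]
ft_force: [0.2, -0.1, -2.3]
grip_width: 0.0214
```

```bash
python3 - <<'E'
from kin import *; from h import *
for i in range(4):W=viewer.get_image("wrist")
s=observe();x=s["position"];R=s["tool_rot"];q=s["q"];print(s["time_s"],x,q,s["ft_force"],s["grip_width"])
cv2.imwrite("pics/w35.png",W["pixels"])
Pm=placeR(30,1);print("rem",rotv(R,Pm)); pc=cr+GP*Pm[:,2]; print("over",Pm.T@(pc+[0,0,.10]-x),pc)
S=viewer.get_image("scene");crop(S["pixels"],230,120,370,260,4.2,"s35")
E
```

```text
59.2 [ 0.4995 -0.0499  0.3292] [ -7.7679   5.2325  82.7102 -21.7907  71.5135 -41.3561] [-0.1571  0.2166 -0.9396] 0.02073983505386205
rem [-0.0053 -0.0012 -0.0005]
over [ 0.1457 -0.2508  0.0489] [0.5007 0.1917 0.0615]
```

Call:
jog_arm(
  dr=[
    [-0.0053,-0.0012,0],
    [0,0,0],
    [0,0,0],
    [0,0,0],
    [0,0,0],
    [0,0,0],
    [0,0,0],
    [0,0,0],
    [0,0,0],
    [0,0,0],
  ],
  slide=[
    [0,0,0],
    [0.0182,-0.0314,0.0061],
    [0.0182,-0.0314,0.0061],
    [0.0182,-0.0314,0.0061],
    [0.0182,-0.0314,0.0061],
    [0.0182,-0.0314,0.0061],
    [0.0182,-0.0314,0.0061],
    [0.0182,-0.0314,0.0061],
    [0.0182,-0.0314,0.0061],
    [0,0,0],
  ],
  gripper=[-0.7,-0.7,-0.7,-0.7,-0.7,-0.7,-0.7,-0.7,-0.7,-0.7],
)

```text
time_s: 60.25
position: [0.5003, 0.1933, 0.159]
tool_rot: [[0.8, 0.521, 0.298], [0.6, -0.691, -0.402], [-0.003, 0.501, -0.866]]
ft_force: [0.2, -1.2, -1.1]
grip_width: 0.0212
```

```bash
python3 - <<'E'
from kin import *; from h import *
for i in range(4):W=viewer.get_image("wrist")
s=observe();x=s["position"];R=s["tool_rot"];q=s["q"];print(s["time_s"],x,q,s["ft_force"],s["grip_width"])
cv2.imwrite("pics/w36.png",W["pixels"])
Pm=placeR(30,1);print("rem",rotv(R,Pm)); pc=cr+GP*Pm[:,2]; print("down",Pm.T@(pc-x),pc)
T=viewer.get_image("top");crop(T["pixels"],150,200,270,310,5,"t36")
S=viewer.get_image("scene");crop(S["pixels"],235,150,345,250,5.5,"s36")
E
```

```text
60.45 [0.5015 0.1904 0.1628] [ 22.9708  22.83    87.4367 -32.4094  65.6028  -1.1259] [ 0.296  -0.1419 -1.7535] 0.0212185235139849
rem [ 0.0034 -0.001  -0.0019]
down [ 0.0001 -0.052   0.087 ] [0.5007 0.1917 0.0615]
```

```bash
python3 - <<'E'
import cv2,numpy as np
W=np.load("pics/Wd.npy",allow_pickle=True)[0]; im=W["pixels"]
cv2.imwrite("pics/w37.png",cv2.resize(im[25:205,190:265],None,fx=3.3*2.2,fy=3.3,interpolation=cv2.INTER_CUBIC) if 0 else cv2.resize(np.hstack([im[25:100,185:285],im[145:220,185:285]]),None,fx=4,fy=4,interpolation=cv2.INTER_CUBIC))
E
python3 - <<'E'
from h import *
from kin import xd,yd,cr
W=np.load("pics/Wd.npy",allow_pickle=True)[0]
def Y(n,a,b,z):
    A,B=ray(W,*a,z),ray(W,*b,z); m=(A+B)/2
    print(n,"sep",np.linalg.norm(A-B),"mid",m,"rel cr along y",(m-cr)@yd,"x",(m-cr)@xd,[(A-cr)@yd,(B-cr)@yd])
f=lambda u,v:(185+u/4,25+v/4); g=lambda u,v:(185+(u-400)/4,145+v/4)
Y("cheek top",f(185,33),g(628,213),.104)
Y("arm outer L",f(65,92),g(510,165),.1)
Y("arm inner L",f(68,163),g(510,108),.1)
Y("arm outer R",f(312,90),g(745,165),.1)
Y("arm inner R",f(318,160),g(740,105),.1)
Y("V bottom outer",f(225,110),g(648,158),.076)
# arms x extents
for nm,a,b in(("top",f(65,128),f(322,125)),("bot",g(508,137),g(748,135))):
    A,B=ray(W,*a,.1),ray(W,*b,.1);print(nm,np.linalg.norm(A-B),((A+B)/2-cr)@xd)
E
```

```text
cheek top sep 0.1296448144768107 mid [0.4893 0.2083 0.104 ] rel cr along y -0.0003964786756651274 x 0.0008040032152505692 [np.float64(0.06442550640025467), np.float64(-0.06521846375158492)]
arm outer L sep 0.11015715942227136 mid [0.4682 0.1932 0.1   ] rel cr along y 0.00015752278194498115 x -0.025096444125872766 [np.float64(0.05523405222494489), np.float64(-0.0549190066610549)]
arm inner L sep 0.08480632562988182 mid [0.4686 0.1931 0.1   ] rel cr along y -0.00014602393301898229 x -0.024874418482900347 [np.float64(0.04225505262130982), np.float64(-0.04254710048734782)]
arm outer R sep 0.11050113779666705 mid [0.5089 0.2231 0.1   ] rel cr along y -0.0002714625964960453 x 0.02545247333764875 [np.float64(0.05497448223067553), np.float64(-0.05551740742366762)]
arm inner R sep 0.08466925087138057 mid [0.5089 0.2232 0.1   ] rel cr along y -0.000154203288299095 x 0.02548065673649693 [np.float64(0.0421799193840582), np.float64(-0.04248832596065639)]
V bottom outer sep 0.11340682666146924 mid [0.4893 0.2089 0.076 ] rel cr along y 0.00013901424414528387 x 0.0012059959146542216 [np.float64(0.05683001706208656), np.float64(-0.056551988573795973)]
top 0.05167661889004331 0.0005715685006824043
bot 0.05258764160274228 0.0008357886994587475
```

Call:
jog_arm(
  dr=[
    [0.0034,-0.001,-0.0019],
    [0,0,0],
    [0,0,0],
    [0,0,0],
    [0,0,0],
    [0,0,0],
    [0,0,0],
    [0,0,0],
    [0,0,0],
    [0,0,0],
  ],
  slide=[
    [0.0006,0,0],
    [0,-0.006,0.01],
    [0,-0.006,0.01],
    [0,-0.006,0.01],
    [0,-0.006,0.01],
    [0,-0.006,0.01],
    [0,-0.006,0.01],
    [0,-0.004,0.0067],
    [0,0,0],
    [0,0,0],
  ],
  gripper=[-0.7,-0.7,-0.7,-0.7,-0.7,-0.7,-0.7,-0.7,-0.7,-0.7],
)

```text
time_s: 61.55
position: [0.5008, 0.1926, 0.0843]
tool_rot: [[0.8, 0.52, 0.299], [0.6, -0.692, -0.4], [-0.001, 0.5, -0.866]]
ft_force: [-0.0, 0.2, -1.2]
grip_width: 0.021
```

```bash
python3 - <<'E'
from kin import *; from h import *
for i in range(3):W=viewer.get_image("wrist")
s=observe();x=s["position"];R=s["tool_rot"];q=s["q"];print(s["time_s"],x,q,s["ft_force"],s["grip_width"])
crop(W["pixels"],200,0,500,400,1.5,"w38")
Pm=placeR(30,1);print("rem",rotv(R,Pm)); pc=cr+GP*Pm[:,2]+.0006*xd; print("down",R.T@(pc-x),pc)
T=viewer.get_image("top");crop(T["pixels"],170,230,260,310,7,"t38")
S=viewer.get_image("scene");crop(S["pixels"],235,160,325,250,6.5,"s38")
E
```

```text
61.7 [0.5009 0.1927 0.0848] [ 23.1471  28.7258  92.9    -35.7252  56.2891   6.0003] [-0.5427  0.0454 -1.8992] 0.021119266072051935
rem [-0.0001 -0.0005  0.0014]
down [-0.0002 -0.0111  0.0205] [0.5012 0.192  0.0615]
```

Call:
jog_arm(
  dr=[
    [0,0,0.0014],
    [0,0,0],
    [0,0,0],
    [0,0,0],
    [0,0,0],
    [0,0,0],
    [0,0,0],
    [0,0,0],
    [0,0,0],
    [0,0,0],
  ],
  slide=[
    [0,0,0],
    [0,-0.0014,0.0026],
    [0,-0.0014,0.0026],
    [0,-0.0014,0.0026],
    [0,-0.0014,0.0026],
    [0,-0.0014,0.0026],
    [0,-0.0014,0.0026],
    [0,-0.0014,0.0026],
    [0,0,0],
    [0,0,0],
  ],
  gripper=[-0.7,-0.7,-0.7,-0.7,-0.7,-0.7,-0.7,-0.7,-0.7,-0.7],
)

```text
time_s: 62.8
position: [0.502, 0.1926, 0.0648]
tool_rot: [[0.8, 0.518, 0.302], [0.6, -0.693, -0.399], [0.003, 0.501, -0.866]]
ft_force: [-1.0, 2.1, 6.7]
grip_width: 0.0211
```

```bash
python3 - <<'E'
from kin import *; from h import *
for i in range(3):W=viewer.get_image("wrist")
s=observe();x=s["position"];R=s["tool_rot"];q=s["q"];print(s["time_s"],x,s["ft_force"],s["wrist_torque"],s["grip_width"])
crop(W["pixels"],200,0,500,400,1.5,"w39")
Pm=placeR(30,1);print("rem",rotv(R,Pm)); pc=cr+GP*Pm[:,2]+.0006*xd; print("down",R.T@(pc-x),pc)
T=viewer.get_image("top");crop(T["pixels"],170,230,260,310,7,"t39")
S=viewer.get_image("scene");crop(S["pixels"],235,160,325,250,6.5,"s39")
E
```

```text
62.95 [0.502  0.1926 0.0648] [-0.6666  2.1863  6.9694] [ 0.1114 -0.1546  0.0772] 0.021383387805860122
rem [ 0.001  -0.0028 -0.0004]
down [-0.0011 -0.0017  0.0028] [0.5012 0.192  0.0615]
```

Call:
jog_arm(
  dr=[
    [0,0,0],
    [0,0,0],
    [0,0,0],
    [0,0,0],
    [0,0,0],
    [0,0,0],
    [0,0,0],
    [0,0,0],
    [0,0,0],
    [0,0,0],
  ],
  slide=[
    [0,0,0],
    [0,0,0],
    [0,0,0],
    [0,0,0],
    [0,0,0],
    [0,0,0],
    [0,0,0],
    [0,0,0],
    [0,0,0],
    [0,0,0],
  ],
  gripper=[-0.3,-0.25,-0.2,-0.2,-0.2,-0.2,-0.2,-0.2,-0.2,-0.2],
)

```text
time_s: 64.05
position: [0.5009, 0.192, 0.0636]
tool_rot: [[0.801, 0.519, 0.299], [0.599, -0.693, -0.4], [-0.001, 0.5, -0.866]]
ft_force: [-0.7, -0.7, 0.3]
grip_width: 0.0344
```

```bash
python3 - <<'E'
from kin import *; from h import *
for i in range(2):W=viewer.get_image("wrist")
s=observe();x=s["position"];R=s["tool_rot"];print(s["time_s"],x,s["ft_force"],s["wrist_torque"],s["grip_width"])
crop(W["pixels"],200,0,500,400,1.5,"w40")
print(R.T@up)
E
```

```text
64.15 [0.5009 0.1921 0.0636] [-0.5512 -0.6924 -0.0009] [ 0.1562  0.14   -0.0339] 0.034336917110956044
[-0.0007  0.4997 -0.8662]
```

Call:
jog_arm(
  dr=[
    [0,0,0],
    [0,0,0],
    [0,0,0],
    [0,0,0],
    [0,0,0],
    [0,0,0],
    [0,0,0],
    [0,0,0],
    [0,0,0],
    [0,0,0],
  ],
  slide=[
    [0,0.0025,-0.0043],
    [0,0.005,-0.0087],
    [0,0.0075,-0.013],
    [0,0.01,-0.0173],
    [0,0.01,-0.0173],
    [0,0.01,-0.0173],
    [0,0.01,-0.0173],
    [0,0.01,-0.0173],
    [0,0.01,-0.0173],
    [0,0.01,-0.0173],
  ],
  gripper=[-0.2,-0.2,-0.2,-0.2,-0.2,-0.2,-0.2,-0.2,-0.2,-0.2],
)

```text
time_s: 65.15
position: [0.5009, 0.192, 0.2353]
tool_rot: [[0.801, 0.519, 0.3], [0.599, -0.694, -0.4], [0.0, 0.5, -0.866]]
ft_force: [0.7, 0.9, -0.3]
grip_width: 0.0342
```

```bash
python3 - <<'E'
from kin import *; from h import *
for i in range(4):W=viewer.get_image("wrist")
s=observe();x=s["position"];R=s["tool_rot"];q=s["q"];print(s["time_s"],x,s["ft_force"],q)
cv2.imwrite("pics/w41.png",W["pixels"])
T=viewer.get_image("top");crop(T["pixels"],150,200,270,310,5,"t41")
# target: tool-down yaw 36.8, in front of the panel
Rd=np.c_[xd,np.cross(-up,xd),-up]; print("rot to down",rotv(R,Rd))
E
```

```text
65.35 [0.5009 0.192  0.2335] [-0.7112 -0.4375 -0.5113] [ 23.0659  18.8842  80.7084 -30.1775  74.8591  -7.1268]
rot to down [0.523  0.0002 0.0002]
```

```bash
cat >> kin.py <<'E'
def pushR(t):
    t=np.radians(t); z=np.sin(t)*xd-np.cos(t)*up; y=np.cos(t)*xd+np.sin(t)*up
    return np.c_[np.cross(y,z),y,z]
face=np.array([.450,.1795,0])
E
python3 - <<'E'
from kin import *; from h import *
s=observe();x=s["position"];R=s["tool_rot"];q=s["q"]
Q=pushR(30)
rv=rotv(R,Q);print("rv",rv,rv/16)
x1,R1,q1,m=sim(x,R,q,[(rv/16,[0,0,0])]*16);print(np.round(q1),m)
pre=face-.045*xd+[0,0,.088]+.02*Q[:,2]
a=pre.copy();a[2]=x[2]
sl=Q.T@(a-x1);x1,R1,q1,m=sim(x1,R1,q1,[([0,0,0],sl/6)]*6);print("back",sl,np.round(q1),m,wc(q1))
sl=Q.T@(pre-x1);x1,R1,q1,m=sim(x1,R1,q1,[([0,0,0],sl/8)]*8);print("down",pre,sl,np.round(q1),m,wc(q1))
sl=Q.T@(xd*.22);x1,R1,q1,m=sim(x1,R1,q1,[([0,0,0],sl/20)]*20);print("push",x1,sl,np.round(q1),m,wc(q1))
E
```

```text
rv [-0.002   0.7859 -1.3599] [-0.0001  0.0491 -0.085 ]
[  -2.    7.   97.   23.   54. -138.] 10.380947137762234
back [ 0.0204 -0.0719 -0.0415] [  -8.   -2.  107.   25.   56. -146.] 1.7801931766802 [0.3088 0.0739 0.4776]
IK FAIL 0.021470767239198052 [0.422  0.1585 0.091 ]
IK FAIL 0.04740772119611303 [0.422  0.1585 0.0707]
down [0.422  0.1585 0.0707] [-0.     -0.0811  0.1404] [  -6.   15.  122.   40.   28. -165.] 4.559383376815191 [0.3161 0.0847 0.3226]
IK FAIL 0.037375576002078505 [0.4308 0.1651 0.0707]
IK FAIL 0.02740126828766082 [0.4396 0.1717 0.0707]
IK FAIL 0.01747357538397655 [0.4484 0.1783 0.0707]
IK FAIL 0.007582448059815372 [0.4572 0.1849 0.0707]
push [0.5981 0.2903 0.0707] [0.     0.1905 0.11  ] [  10.   31.   92.   25.   32. -135.] 2.3986981695373686 [0.485  0.2057 0.3154]
```

```bash
python3 - <<'E'
from kin import *; from h import *
s=observe();q0=s["q"]
for t in (0,10,15,20,30):
  tt=np.radians(t); z=np.sin(tt)*xd-np.cos(tt)*up; f=np.cos(tt)*xd+np.sin(tt)*up
  for nm,R in (("y+",np.c_[np.cross(f,z),f,z]),("y-",np.c_[np.cross(-f,z),-f,z]),("x+",np.c_[f,np.cross(z,f),z]),("x-",np.c_[-f,np.cross(z,-f),z])):
    o=[]
    for d in (-.045,0,.18):
      X=face+d*xd+[0,0,.088]+.02*z
      b=None
      for st in (q0,[10,20,100,0,50,-100],[10,20,100,0,50,90],[10,20,100,0,50,150]):
        q,e=ik(X,R,np.array(st,float))
        if e<1e-3 and -80<q[3]<80: b=q;break
      o.append(None if b is None else (np.round(b).astype(int).tolist(),int(np.minimum(b-lo,hi-b).min())))
    print(t,nm,o)
E
```

```text
0 y+ [([5, 21, 103, 0, 56, -122], 39), ([8, 24, 97, 0, 59, -119], 45), ([16, 39, 67, 0, 74, -111], 53)]
0 y- [([5, 21, 103, 0, 56, 58], 39), ([8, 24, 97, 0, 59, 61], 45), ([16, 39, 67, 0, 74, 69], 53)]
0 x+ [([5, 21, 103, 0, 56, -32], 39), ([8, 24, 97, 0, 59, -29], 45), ([16, 39, 67, 0, 74, -21], 53)]
0 x- [([5, 21, 103, 0, 56, 148], 17), ([8, 24, 97, 0, 59, 151], 14), ([16, 39, 67, 0, 74, 159], 6)]
10 y+ [([1, 18, 110, 8, 45, -131], 32), ([5, 21, 103, 7, 47, -127], 37), ([14, 36, 75, 4, 60, -115], 50)]
10 y- [([1, 18, 110, 8, 45, 49], 32), ([5, 21, 103, 7, 47, 53], 37), ([14, 36, 75, 4, 60, 65], 50)]
10 x+ [([1, 18, 110, 8, 45, -41], 32), ([5, 21, 103, 7, 47, -37], 37), ([14, 36, 75, 4, 60, -25], 50)]
10 x- [([1, 18, 110, 8, 45, 139], 26), ([5, 21, 103, 7, 47, 143], 21), ([14, 36, 75, 4, 60, 155], 9)]
15 y+ [([-1, 17, 113, 14, 39, -138], 27), ([3, 20, 107, 13, 41, -132], 31), ([13, 34, 79, 7, 53, -117], 43)]
15 y- [([-1, 17, 113, 14, 39, 42], 29), ([3, 20, 107, 13, 41, 48], 31), ([13, 34, 79, 7, 53, 63], 43)]
15 x+ [([-1, 17, 113, 14, 39, -48], 29), ([3, 20, 107, 13, 41, -42], 31), 
[... 237 characters left out ...]
121], 36)]
20 y- [([-3, 16, 117, 23, 34, 32], 24), ([1, 19, 110, 20, 36, 40], 25), ([12, 33, 83, 11, 46, 59], 36)]
20 x+ [([-3, 16, 117, 23, 34, -58], 24), ([1, 19, 110, 20, 36, -50], 25), ([12, 33, 83, 11, 46, -31], 36)]
20 x- [([-3, 16, 117, 23, 34, 122], 24), ([1, 19, 110, 20, 36, 130], 25), ([12, 33, 83, 11, 46, 149], 16)]
30 y+ [None, None, ([10, 31, 91, 24, 33, -134], 22)]
30 y- [([-8, 15, 124, 50, 28, 3], 17), ([-3, 19, 118, 45, 27, 13], 17), ([10, 31, 91, 24, 33, 46], 22)]
30 x+ [([-8, 15, 124, 50, 28, -87], 17), ([-3, 19, 118, 45, 27, -77], 17), ([10, 31, 91, 24, 33, -44], 22)]
30 x- [([-8, 15, 124, 50, 28, 93], 17), ([-3, 19, 118, 45, 27, 103], 17), ([10, 31, 91, 24, 33, 136], 22)]
```

```bash
python3 - <<'E'
from kin import *; from h import *
s=observe();x=s["position"];R=s["tool_rot"];q=s["q"]
Q=pushR(15)
rv=rotv(R,Q);print("rv",rv,rv/18)
x1,R1,q1,m=sim(x,R,q,[(rv/18,[0,0,0])]*18);print(np.round(q1),m)
pre=face-.045*xd+[0,0,.088]+.02*Q[:,2]
a=pre.copy();a[2]=x[2]
sl=Q.T@(a-x1);x1,R1,q1,m=sim(x1,R1,q1,[([0,0,0],sl/6)]*6);print("back",sl,np.round(q1),m,wc(q1))
sl=Q.T@(pre-x1);x1,R1,q1,m=sim(x1,R1,q1,[([0,0,0],sl/8)]*8);print("down",pre,sl,np.round(q1),m,wc(q1))
sl=Q.T@(xd*.22);x1,R1,q1,m=sim(x1,R1,q1,[([0,0,0],sl/20)]*20);print("push",x1,sl,np.round(q1),m,wc(q1))
E
```

```text
rv [ 0.2036  0.603  -1.4542] [ 0.0113  0.0335 -0.0808]
[   4.   13.   85.    9.   70. -125.] 7.252916027622106
back [ 0.0204 -0.0848 -0.0227] [  -1.    3.   97.   10.   69. -130.] 2.0509311211520895 [0.3595 0.1118 0.5058]
down [0.4181 0.1556 0.0687] [-0.     -0.0425  0.1586] [  -1.   17.  113.   14.   39. -138.] 3.8496054345400452 [0.3595 0.1118 0.3417]
push [0.5943 0.2874 0.0687] [0.     0.2125 0.0569] [  13.   34.   80.    8.   53. -118.] 1.8433790113764132 [0.5357 0.2436 0.3417]
```

Call:
jog_arm(
  dr=[
    [0.0102,0.0302,-0.0727],
    [0.0102,0.0302,-0.0727],
    [0.0102,0.0302,-0.0727],
    [0.0102,0.0302,-0.0727],
    [0.0102,0.0302,-0.0727],
    [0.0102,0.0302,-0.0727],
    [0.0102,0.0302,-0.0727],
    [0.0102,0.0302,-0.0727],
    [0.0102,0.0302,-0.0727],
    [0.0102,0.0302,-0.0727],
  ],
  slide=[
    [0,0,0],
    [0,0,0],
    [0,0,0],
    [0,0,0],
    [0,0,0],
    [0,0,0],
    [0,0,0],
    [0,0,0],
    [0,0,0],
    [0,0,0],
  ],
  gripper=[-1,-1,-1,-1,-1,-1,-1,-1,-1,-1],
  force=40,
)

```text
time_s: 66.4
position: [0.5005, 0.1919, 0.2323]
tool_rot: [[0.139, 0.919, 0.37], [0.989, -0.108, -0.103], [-0.055, 0.38, -0.923]]
ft_force: [0.7, 0.7, -0.3]
grip_width: -0.0
```

Call:
jog_arm(
  dr=[
    [0.0102,0.0302,-0.0727],
    [0.0102,0.0302,-0.0727],
    [0.0102,0.0302,-0.0727],
    [0.0102,0.0302,-0.0727],
    [0.0102,0.0302,-0.0727],
    [0.0102,0.0302,-0.0727],
    [0.0102,0.0302,-0.0727],
    [0.0102,0.0302,-0.0727],
    [0.0102,0.0302,-0.0727],
    [0.0102,0.0302,-0.0727],
  ],
  slide=[
    [0,0,0],
    [0,0,0],
    [0,0,0],
    [0,0,0],
    [0,0,0],
    [0,0,0],
    [0,0,0],
    [0,0,0],
    [0,0,0],
    [0,0,0],
  ],
  gripper=[-1,-1,-1,-1,-1,-1,-1,-1,-1,-1],
)

```text
time_s: 67.4
position: [0.5006, 0.1919, 0.2323]
tool_rot: [[-0.601, 0.772, 0.205], [0.799, 0.581, 0.157], [0.002, 0.258, -0.966]]
ft_force: [-0.8, -0.1, -0.0]
grip_width: -0.0001
```

```bash
python3 - <<'E'
from kin import *; from h import *
for i in range(4):W=viewer.get_image("wrist")
s=observe();x=s["position"];R=s["tool_rot"];print(s["time_s"],x,s["q"])
Q=pushR(15);print("rem",rotv(R,Q))
pre=face-.045*xd+[0,0,.088]+.02*Q[:,2];a=pre.copy();a[2]=x[2]
print("back",Q.T@(a-x),"down",Q.T@(pre-a))
cv2.imwrite("pics/w42.png",W["pixels"])
T=viewer.get_image("top");crop(T["pixels"],150,200,270,310,5,"t42");cv2.imwrite("pics/t42f.png",T["pixels"])
E
```

```text
67.6 [0.5009 0.1919 0.2327] [   3.903    12.6265   85.006     8.6353   69.9095 -124.8418]
rem [ 0.0001 -0.0005 -0.0025]
back [ 0.0206 -0.085  -0.0228] down [ 0.     -0.0424  0.1584]
```

Call:
jog_arm(
  dr=[
    [0,0,-0.0025],
    [0,0,0],
    [0,0,0],
    [0,0,0],
    [0,0,0],
    [0,0,0],
    [0,0,0],
    [0,0,0],
    [0,0,0],
    [0,0,0],
  ],
  slide=[
    [0.0041,-0.017,-0.0046],
    [0.0041,-0.017,-0.0046],
    [0.0041,-0.017,-0.0046],
    [0.0041,-0.017,-0.0046],
    [0.0041,-0.017,-0.0045],
    [0,-0.0085,0.0317],
    [0,-0.0085,0.0317],
    [0,-0.0085,0.0317],
    [0,-0.0085,0.0317],
    [0,-0.0085,0.0317],
  ],
  gripper=[-1,-1,-1,-1,-1,-1,-1,-1,-1,-1],
)

```text
time_s: 68.65
position: [0.4182, 0.1557, 0.0683]
tool_rot: [[-0.6, 0.772, 0.209], [0.8, 0.58, 0.156], [-0.001, 0.26, -0.965]]
ft_force: [0.3, 0.3, 0.4]
grip_width: -0.0002
```

```bash
python3 - <<'E'
from kin import *; from h import *
for i in range(4):W=viewer.get_image("wrist")
s=observe();x=s["position"];R=s["tool_rot"];print(s["time_s"],x,s["q"],s["ft_force"])
print("y off of push line",(x-face)@yd,"x",(x-face)@xd)
cv2.imwrite("pics/w43.png",W["pixels"])
S=viewer.get_image("scene");crop(S["pixels"],220,150,340,270,5,"s43")
E
```

```text
68.85 [0.4187 0.1558 0.0699] [  -0.9289   16.5079  112.923    14.5227   39.4902 -138.1995] [-0.2994 -1.1766  0.3685]
y off of push line -0.00021818645391366882 x -0.03929970290259274
```

Call:
jog_arm(
  dr=[
    [0,0,0],
    [0,0,0],
    [0,0,0],
    [0,0,0],
    [0,0,0],
    [0,0,0],
    [0,0,0],
    [0,0,0],
    [0,0,0],
    [0,0,0],
  ],
  slide=[
    [0,0.0058,0.0016],
    [0,0.0058,0.0016],
    [0,0.0058,0.0016],
    [0,0.0039,0.001],
    [0,0.0029,0.0008],
    [0,0.0029,0.0008],
    [0,0.0029,0.0008],
    [0,0.0029,0.0008],
    [0,0.0029,0.0008],
    [0,0.0029,0.0008],
  ],
  gripper=[-1,-1,-1,-1,-1,-1,-1,-1,-1,-1],
)

```text
time_s: 69.9
position: [0.4506, 0.1798, 0.0691]
tool_rot: [[-0.601, 0.772, 0.207], [0.799, 0.581, 0.156], [0.0, 0.259, -0.966]]
ft_force: [-1.0, -1.5, 0.6]
grip_width: -0.0003
```

```bash
python3 - <<'E'
from kin import *; from h import *
s=observe();x=s["position"];R=s["tool_rot"];print(s["time_s"],x,s["ft_force"],s["ft_force"]@xd)
print("y off of push line",(x-face)@yd,"x",(x-face)@xd)
S=viewer.get_image("scene");crop(S["pixels"],220,150,340,270,5,"s44")
E
```

```text
69.9 [0.4506 0.1798 0.0691] [-1.0023 -1.5254  0.5922] -1.7163279270508516
y off of push line -0.00012201108429948225 x 0.000631695217207959
```

Call:
jog_arm(
  dr=[
    [0,0,0],
    [0,0,0],
    [0,0,0],
    [0,0,0],
    [0,0,0],
    [0,0,0],
    [0,0,0],
    [0,0,0],
    [0,0,0],
    [0,0,0],
  ],
  slide=[
    [0,0.0039,0.001],
    [0,0.0058,0.0015],
    [0,0.0077,0.0021],
    [0,0.0077,0.0021],
    [0,0.0077,0.0021],
    [0,0.0077,0.0021],
    [0,0.0077,0.0021],
    [0,0.0077,0.0021],
    [0,0.0077,0.0021],
    [0,0.0077,0.0021],
  ],
  gripper=[-1,-1,-1,-1,-1,-1,-1,-1,-1,-1],
)

```text
time_s: 70.95
position: [0.5103, 0.2245, 0.0691]
tool_rot: [[-0.601, 0.772, 0.208], [0.799, 0.58, 0.156], [-0.0, 0.26, -0.966]]
ft_force: [-1.8, -1.2, 0.6]
grip_width: -0.0
```

```bash
python3 - <<'E'
from kin import *; from h import *
s=observe();x=s["position"];R=s["tool_rot"];print(s["time_s"],x,s["ft_force"],s["ft_force"]@xd)
print("y off of push line",(x-face)@yd,"x",(x-face)@xd)
S=viewer.get_image("scene");crop(S["pixels"],220,150,340,270,5,"s45")
T=viewer.get_image("top");crop(T["pixels"],150,180,270,310,4.5,"t45")
E
```

```text
70.95 [0.5103 0.2245 0.0691] [-1.816  -1.1668  0.6394] -2.153094288246869
y off of push line -5.150139005581998e-05 x 0.07523420265535431
```

Call:
jog_arm(
  dr=[
    [0,0,0],
    [0,0,0],
    [0,0,0],
    [0,0,0],
    [0,0,0],
    [0,0,0],
    [0,0,0],
    [0,0,0],
    [0,0,0],
    [0,0,0],
  ],
  slide=[
    [0,0.0072,0.0019],
    [0,0.0072,0.0019],
    [0,0.0072,0.0019],
    [0,0.0072,0.0019],
    [0,0.0072,0.0019],
    [0,0.0072,0.0019],
    [0,0.0072,0.0019],
    [0,0.0072,0.0019],
    [0,0.0072,0.0019],
    [0,0.0072,0.0019],
  ],
  gripper=[-1,-1,-1,-1,-1,-1,-1,-1,-1,-1],
)

```text
time_s: 72.05
position: [0.5697, 0.2692, 0.0695]
tool_rot: [[-0.601, 0.772, 0.208], [0.799, 0.58, 0.156], [-0.0, 0.26, -0.966]]
ft_force: [-1.4, -1.3, -0.6]
grip_width: -0.0
```

Call:
jog_arm(
  dr=[
    [0,0,0],
    [0,0,0],
    [0,0,0],
    [0,0,0],
    [0,0,0],
    [0,0,0],
    [0,0,0],
    [0,0,0],
    [0,0,0],
    [0,0,0],
  ],
  slide=[
    [0,0.0014,0.0004],
    [0,0.0014,0.0004],
    [0,0.0014,0.0004],
    [0,0.0014,0.0004],
    [0,0.0014,0.0004],
    [0,0.0014,0.0004],
    [0,0.0014,0.0004],
    [0,0.0014,0.0004],
    [0,0.0014,0.0004],
    [0,0.0014,0.0004],
  ],
  gripper=[-1,-1,-1,-1,-1,-1,-1,-1,-1,-1],
)

```text
time_s: 73.05
position: [0.58, 0.2772, 0.0688]
tool_rot: [[-0.601, 0.772, 0.206], [0.799, 0.581, 0.155], [0.0, 0.258, -0.966]]
ft_force: [-2.9, -2.4, 0.5]
grip_width: -0.0003
```

```bash
python3 - <<'E'
from kin import *; from h import *
s=observe();x=s["position"];R=s["tool_rot"];print(s["time_s"],x,s["ft_force"],s["ft_force"]@xd)
print("y off of push line",(x-face)@yd,"x",(x-face)@xd)
S=viewer.get_image("scene");crop(S["pixels"],220,150,340,270,5,"s46")
E
```

```text
73.05 [0.58   0.2772 0.0688] [-2.9162 -2.4323  0.4923] -3.7921209876287345
y off of push line 0.0003745960666163407 x 0.16260518656372605
```

Call:
jog_arm(
  dr=[
    [0,0,0],
    [0,0,0],
    [0,0,0],
    [0,0,0],
    [0,0,0],
    [0,0,0],
    [0,0,0],
    [0,0,0],
    [0,0,0],
    [0,0,0],
  ],
  slide=[
    [0,0.001,0.0003],
    [0,0.001,0.0003],
    [0,0.001,0.0003],
    [0,0.001,0.0003],
    [0,0.001,0.0003],
    [0,0.001,0.0003],
    [0,0,0],
    [0,0,0],
    [0,0,0],
    [0,0,0],
  ],
  gripper=[-1,-1,-1,-1,-1,-1,-1,-1,-1,-1],
)

```text
time_s: 74.1
position: [0.5835, 0.2801, 0.0683]
tool_rot: [[-0.602, 0.773, 0.202], [0.799, 0.582, 0.153], [0.001, 0.254, -0.967]]
ft_force: [-10.6, -9.6, 4.2]
grip_width: 0.0001
```

```bash
python3 - <<'E'
from kin import *; from h import *
s=observe();x=s["position"];R=s["tool_rot"];print(s["time_s"],x,s["ft_force"],s["ft_force"]@xd)
print("y off of push line",(x-face)@yd,"x",(x-face)@xd)
S=viewer.get_image("scene");crop(S["pixels"],250,170,330,250,7,"s47")
E
```

```text
74.1 [0.5835 0.2801 0.0683] [-10.6233  -9.6032   4.2064] -14.258978006275436
y off of push line 0.0005688685070182302 x 0.1672042324426886
```

Call:
jog_arm(
  dr=[
    [0,0,0],
    [0,0,0],
    [0,0,0],
    [0,0,0],
    [0,0,0],
    [0,0,0],
    [0,0,0],
    [0,0,0],
    [0,0,0],
    [0,0,0],
  ],
  slide=[
    [0,0.001,0.0003],
    [0,0.001,0.0003],
    [0,0,0],
    [0,0,0],
    [0,0,0],
    [0,0,0],
    [0,0,0],
    [0,0,0],
    [0,0,0],
    [0,0,0],
  ],
  gripper=[-1,-1,-1,-1,-1,-1,-1,-1,-1,-1],
)

```text
time_s: 75.15
position: [0.5834, 0.2804, 0.0675]
tool_rot: [[-0.602, 0.774, 0.198], [0.799, 0.583, 0.151], [0.002, 0.249, -0.968]]
ft_force: [-18.7, -15.7, 7.5]
grip_width: -0.0001
```

```bash
python3 - <<'E'
from kin import *; from h import *
s=observe();x=s["position"];R=s["tool_rot"];print(s["time_s"],x,s["ft_force"],s["ft_force"]@xd,s["wrist_torque"])
print("y off of push line",(x-face)@yd,"x",(x-face)@xd)
W=viewer.get_image("wrist");cv2.imwrite("pics/w48.png",W["pixels"])
E
```

```text
75.15 [0.5834 0.2804 0.0675] [-18.6668 -15.6685   7.5227] -24.332938982030115 [-2.3426  2.654  -0.0904]
y off of push line 0.0008485289027301515 x 0.16724999677111105
```

Call:
jog_arm(
  dr=[
    [0,0,0],
    [0,0,0],
    [0,0,0],
    [0,0,0],
    [0,0,0],
    [0,0,0],
    [0,0,0],
    [0,0,0],
    [0,0,0],
    [0,0,0],
  ],
  slide=[
    [0,-0.005,-0.0013],
    [0,-0.01,-0.0027],
    [0,-0.02,-0.0053],
    [0,-0.02,-0.0053],
    [0,-0.02,-0.0053],
    [0,-0.02,-0.0053],
    [0,-0.02,-0.0053],
    [0,0,-0.03],
    [0,0,-0.04],
    [0,0,-0.04],
  ],
  gripper=[-1,-1,-1,-1,-1,-1,-1,-1,-1,-1],
)

```text
time_s: 76.2
position: [0.469, 0.1936, 0.1762]
tool_rot: [[-0.601, 0.772, 0.208], [0.799, 0.58, 0.156], [-0.0, 0.26, -0.965]]
ft_force: [0.1, -0.1, -0.3]
grip_width: 0.0
```

```bash
python3 - <<'E'
from kin import *; from h import *
for i in range(3):W=viewer.get_image("wrist")
s=observe();print(s["time_s"],s["position"],s["ft_force"])
cv2.imwrite("pics/w49.png",W["pixels"])
S=viewer.get_image("scene");crop(S["pixels"],240,150,340,250,6,"s49")
T=viewer.get_image("top");cv2.imwrite("pics/t49f.png",T["pixels"])
E
```

```text
76.35 [0.4703 0.1939 0.1772] [ 0.1127  0.5496 -0.3074]
```

```bash
python3 - <<'E'
from h import *
import cv2
s=observe();print(s['time_s'],s['position'],s['ft_force'])
for n in('scene','top'):
    im=viewer.get_image(n);p=im['pixels'];K=im['camera_matrix']
    c=im['R']@np.array([.587,.28,.11])+im['t'];u=K@c;u=(u/u[2])[:2].astype(int);print(n,u)
    x=max(0,u[0]-80);y=max(0,u[1]-70)
    cv2.imwrite(f'pics/fin_{n}.png',cv2.resize(p[y:y+140,x:x+160],None,fx=4,fy=4,interpolation=cv2.INTER_CUBIC))
E
```

```text
76.45 [0.4693 0.1939 0.1743] [ 1.2031  0.2995 -0.9804]
scene [288 198]
top [189 232]
```

View pics/fin_scene.png

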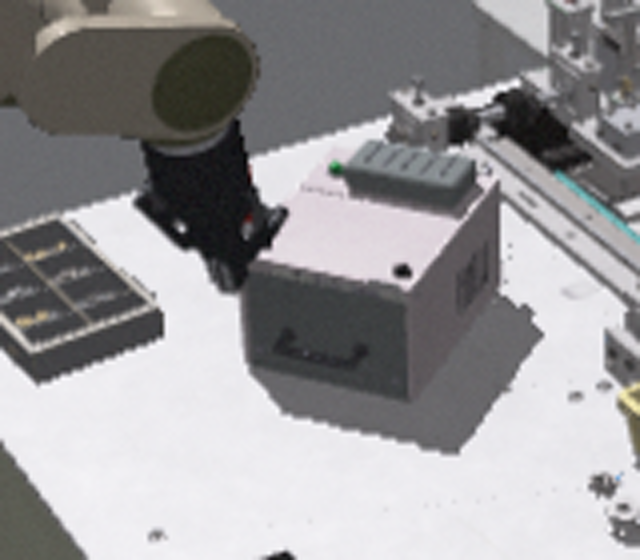

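View pics/fin_top.png

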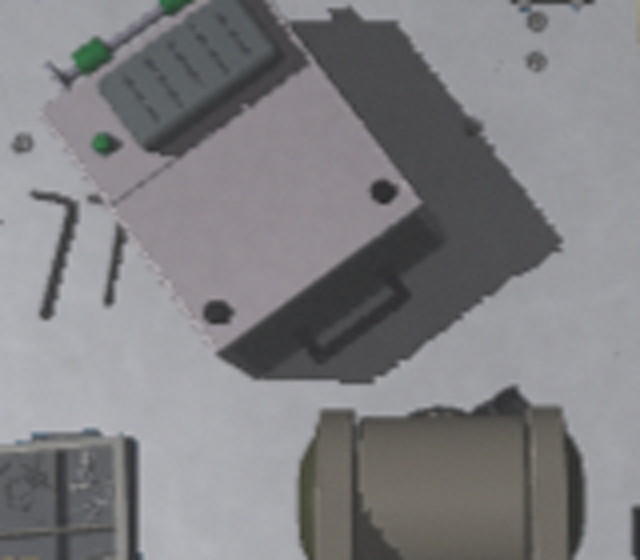

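The scene view shows the grey panel flush at crop (330,320), and the top view shows the handle bar's outer edge at about crop (365,325). I'll measure how far the handle stands out.

```bash
python3 - <<'E'
from h import *
from kin import xd,yd
import numpy as np
im=viewer.get_image('top');K=im['camera_matrix'];R=im['R'];t=im['t']
def pt(u,v,z):
    d=R.T@np.linalg.inv(K)@np.array([u,v,1.]);c=-R.T@t
    return c+d*(z-c[2])/d[2]
f=lambda a,b:(109+a/4,162+b/4)
x=np.r_[xd,0][:3]
roofL,roofR=pt(*f(217,353),.123),pt(*f(421,203),.123)
m=(roofL+roofR)/2
print('roof mid',m)
for a,b in((318,364),(412,293)):
    p=pt(*f(a,b),.053);print('handle outer',p,'out of face',-(p-m)@x,'lat',(p-m)@np.r_[yd,0][:3])
E
```

```text
roof mid [0.5869 0.28   0.123 ]
handle outer [0.5411 0.2941 0.053 ] out of face 0.02824313182018477 lat 0.038740423804386796
handle outer [0.5892 0.2315 0.053 ] out of face 0.027228564300192912 lat -0.04012998034809316
```

The handle stands out 27–28 mm from the housing face, against a nominal 29 mm, so the drawer is home.

```bash
python3 -c "from rig import env; print(env.close_job())"
```

```text
the job is handed in; nothing more can be done
None
```

I pressed all three loose packs into the magazine, laid the blue roller in its two saddles, pushed the drawer home and handed the job in at about 76 s.

**Packs:** I found exactly three on this side of the conveyor. Wrist pictures showed each one under both orange catches after pressing.

**Roller:** pictures taken after release, before the drawer was closed, showed it lying in both white saddles with its axis along the drawer's y.

**Drawer:** the push ended on a rigid stop at 24 N after 167 mm, well above the 10 N hump. In the last top view the handle stands 27–28 mm out from the housing face (29 mm nominal), so the panel is flush within measurement error.

**End state:** the oil bottle, tape roll and screwdriver were not touched and look unmoved. The robot is backed off with the gripper shut, touching nothing (wrist force about 1.5 N).

**Not checked or disagreeing:**
- With the drawer shut, the packs and roller can no longer be seen, so their poses after closing rest on the pictures taken before.
- The fingertips measured about 22 mm behind the TCP, where the description puts them ahead of it. I worked with the measured value.

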